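Stow the wiring parts in the ring-locked distribution box

ROBOT

A 7-joint arm with a two-finger parallel gripper is mounted at the origin on a cart in front of the work surface, level with it; the furniture and walls round the work are solid. World frame = base frame: x ahead of the robot, y to its left, z up, the work surface at z = 0. Lengths are in m, angles in degrees, forces in N, time in s.
With the tool pointing down it reaches from about 0.425 to 0.875 m from the base axis. Payload 4.7 kg.
Tool frame: the origin (TCP) lies at the very end of the fingers, on their centre line; the grasp point (between the pads) lies env.hold_point_z behind it (env.hold_point_z is the distance from the TCP to the grasp point, in m); z points along the fingers, y is the line along which they close (so a half turn about z gives the same grasp; the last joint's range is limited). The gripper opens to 87 mm and grips with 3 to 60 N. Pads are 19 mm wide; open, the fingers measure 117 mm over their backs; the gripper's body (75 mm by 190 mm) begins 51 mm behind the grasp point.
Start: joints at [74.261, 18.392, -4.016, 83.108, 1.295, 78.541, -3.26], TCP at [0.185, -0.623, 0.183] pointing down, gripper open.
Joint ranges: [-163.93, 163.93], [-17.29, 119.83], [-79.2, 71.16], [3.27, 140.29], [-89.18, 269.18], [5.43, 117.66], [-154.24, 154.24]. Speed limits (degrees/s): [147.25, 147.25, 180, 180, 180, 180, 180].

INTERFACE

Orientations are given as [roll, pitch, yaw] about the fixed x, y, z axes, in that order (R = Rz(yaw) Ry(pitch) Rx(roll)).
In Python, from cell import env gives the robot as it stands.
- The arm moves only by the shell command python3 -m jog 'ROWS' [FORCE]. ROWS is JSON, a list of rows, each an object with "dp": the shift along the tool's x, y, z in cm, a list of three; "twist": the turn about the tool's z in degrees; "fingers": the opening, from 0 (shut) to 1 (fully open). A call has 1 to 8 rows; each row is the pose to reach, as a shift and turn from the pose commanded when the call began, along the tool's axes at that moment; what a row does not reach only later rows make up. A row lasts 1/8 s, in which the tool goes at most 62.5 mm and 10.7 degrees, less where a joint would pass 70% of its speed; a pose out of reach is approached as far as the arm can. A call with a gripper value outside its range is refused whole. The fingers move at their own pace and stop on an object; FORCE is the grip in N (left out, the last holds). Time passes only in rows, so rows that repeat a pose let the fingers close. It gives the time, the measured TCP pose, the force, the opening and the grip force at its end, in the units of the state.
- env.get_obs(): the state, without advancing time (a new reading comes with each control period).
- env.read_camera(name): name is "side" or "top" or "wrist"; returns a dict with "pixels" (384x512x3 uint8, blue, green, red), "depth" (384x512 float32, m along the optical axis (not along the pixel's ray), 0 where there is no reading), "fx", "fy", "cx", "cy" (pixels), "rvec" (rotation vector, rad) and "tvec" (3), from world to camera coordinates, as OpenCV has them. Camera axes: x right, y down, z forward; pixel columns grow to the right and rows downward; lengths in m; the calibration is good to about 2 mm. A picture is of the moment at which its call begins.
- env.sign_off(): hands the job in; it is judged then, once.
The state is a dict: "time_s": time; "qpos": joint angles; "joint_velocities": joint speeds; "effort": joint torques, N m; "tool_pos": TCP position; "tool_rot": TCP orientation; "force": force on the tool from outside, world axes, zero at the start; "wrist_torque": the same for the moment, N m; "grip_width": finger opening in m; "grasp_force": force on a finger pad.
Only numpy, scipy, OpenCV 4.12 (cv2) and the standard library are available. Lean on these libraries where they do the work, as an engineer would, in place of code of your own. Each camera call takes 0.05 s, during which the arm holds its last target. There are 200 camera calls.

TASK

Put the loose wiring parts (terminal strips and switch modules) standing on the worktop away in the grey distribution box: with the two-pin spanner, both pins seated in the holes of the brass lock ring, turn the ring anticlockwise to its unlocked stop, and only then swing the door open by its handle, to about upright. Lay all the parts inside, shut the door fully, turn the ring back to its locked stop with the spanner in the same way, and leave the spanner standing in its black holder. Leave the tape roll and the spare lamp behind the box alone.

Things in the scene. Friction and masses are not known exactly. Their poses are not given: they have to be found in the camera images.
- box: grey distribution box lying on its back, fixed to the worktop, door facing up; 200 (its x) x 240 (its y) x 60 mm high. Origin: centre of its underside, z up. The strip from y -120 to -55 mm is a solid ledge, top at z 60 mm, that carries the lock ring; the rest is an open compartment under the door: inside x -94..94, y -55..114 mm, floor at z 6 mm, wall tops at z 54 mm.
- door (a joint): angle of the white door (196 x 165 x 6 mm, shut: its top flush with the ledge at z 60 mm) about a hinge along box x at box y +114, z 57 mm: 0 shut, grows as the free edge (165 mm from the hinge, beside the ledge) is lifted and swings up and over to +y; stop at 1.8 rad. The stiff hinge keeps it at any angle; opening or shutting takes about 2 N at the handle. Nothing but the lock ring's lug, which must not be forced, holds it shut.
- door_handle (a point): middle of the bar of the steel bar handle on the door's outer face: round bar 10 mm thick, 70 mm long, along box x (parallel to the hinge) on two posts at its ends. It lies 121.5 mm from the hinge and 35 mm off the door's outer face along this point's z axis, the door's outward normal (so 95 mm above the worktop when shut).
- door_edge (a point): middle of the door's free edge, on the outer face
- lock_ring (a joint): angle of the brass lock ring: 0 locked stop (its lug lies over the door's edge), grows anticlockwise seen from above to the unlocked stop at 1.3 rad (lug clear of the door). Friction about 0.1 N m holds it where it is left.
- ring_top (a point): centre of the lock ring's top face, 72 mm above the worktop, at box x 0, y -87.5 mm; turns with the ring (z up). Ring 60 mm across, 12 mm thick, with two holes of 10 mm through it at +-18 mm along this point's x axis (at angle 0 this is the box's x axis); the lug is on its +y side.
- spanner: two-pin face spanner: steel disc 60 mm across, 8 mm thick, with an upright red grip on top, 40 mm (its x) x 14 mm (its y) x 46 mm, topping out 54 mm above the origin. Origin: centre of the disc's underside, z up. Two steel pins 6 mm thick with tapered tips stand 10 mm down from the underside at +-18 mm along its x axis. 150 g. A half turn makes no difference.
- spanner_tips (a point): point midway between the tips of the two pins, 10 mm below the spanner's origin; axes as the spanner's
- rest: black square holder for the spanner, 80 x 80 mm, fixed; origin: centre of its underside. The spanner's disc lies on two ledges 20 mm above the worktop (pins hang free between them, at any heading), inside a rim 70 mm square inside and 26 mm high.
- strip_long: white screw terminal strip 19 (its x) x 66 (its y) x 16 mm; origin: centre of its underside. May be absent.
- strip_short: white screw terminal strip 19 (its x) x 44 (its y) x 16 mm; origin: centre of its underside. May be absent.
- module_a: white switch module 50 (its x) x 24 (its y) x 36 mm; origin: centre of its underside. May be absent.
- module_b: a second switch module, like module_a. May be absent.
- black_tape: roll of black tape, 55 mm across, 19 mm high, a bystander; origin: centre of its underside
- bulb: spare lamp 51 mm across, 58 mm high, standing on its face behind the box, a bystander; origin: centre of its underside

How it is judged (in metres and radians):
On the way, in this order (a step that is already met when the one before it is completed fails the run):
1. the ring is turned to its unlocked stop (over 1.15 rad) with both spanner pins in its holes (value of joint lock_ring above 1.15 rad and horizontal distance between spanner_tips and ring_top below 0.006 m and z of spanner_tips in the frame of ring_top below -0.005 m and angle between spanner's own z axis and vertical below 0.12 rad and angle between the x axis of spanner_tips and the x axis of ring_top, either way round below 0.35 rad), for 0.2 s.
2. the door is being lifted by its handle (over 0.2 rad, fingers on the handle) (value of joint door above 0.2 rad and contact force between the fingers and door_c1 above 0.3 N), for 0.1 s.
3. the door stands open by more than 1.35 rad (value of joint door above 1.35 rad), for 0.2 s.
4. all the parts lie in the box's compartment, the door still open (x of strip_long in the frame of box between -0.094 and 0.094 m and y of strip_long in the frame of box between -0.055 and 0.114 m and z of each of strip_long, strip_short, module_a, module_b in the frame of box below 0.045 m and x of strip_short in the frame of box between -0.094 and 0.094 m and y of strip_short in the frame of box between -0.055 and 0.114 m and x of module_a in the frame of box between -0.094 and 0.094 m and y of module_a in the frame of box between -0.055 and 0.114 m and x of module_b in the frame of box between -0.094 and 0.094 m and y of module_b in the frame of box between -0.055 and 0.114 m and value of joint door above 0.5 rad), for 0.2 s.
5. the door is fully shut (under 0.05 rad) (value of joint door below 0.05 rad), for 0.2 s.
6. the ring is turned back to its locked stop (under 0.15 rad) with both spanner pins in its holes (value of joint lock_ring below 0.15 rad and horizontal distance between spanner_tips and ring_top below 0.006 m and z of spanner_tips in the frame of ring_top below -0.005 m and angle between spanner's own z axis and vertical below 0.12 rad and angle between the x axis of spanner_tips and the x axis of ring_top, either way round below 0.35 rad), for 0.2 s.
At the end, for the whole second after the job is handed in: All present parts lie in the compartment, the door is shut (under 0.05 rad), the ring is locked (under 0.2 rad), and the spanner stands upright at rest in its holder, disc on the ledges (within 12 mm of its centre, 6 mm in height) (x of strip_long in the frame of box between -0.094 and 0.094 m and y of strip_long in the frame of box between -0.055 and 0.114 m and z of each of strip_long, strip_short, module_a, module_b in the frame of box below 0.045 m and x of strip_short in the frame of box between -0.094 and 0.094 m and y of strip_short in the frame of box between -0.055 and 0.114 m and x of module_a in the frame of box between -0.094 and 0.094 m and y of module_a in the frame of box between -0.055 and 0.114 m and x of module_b in the frame of box between -0.094 and 0.094 m and y of module_b in the frame of box between -0.055 and 0.114 m and value of joint door below 0.05 rad and value of joint lock_ring below 0.2 rad and horizontal distance between spanner and rest below 0.012 m and z of spanner in the frame of rest between 0.014 and 0.026 m and angle between spanner's own z axis and vertical below 0.12 rad and linear speed of spanner below 0.02 m/s); the robot touches nothing.
It fails at once if the door is forced: lifted more than 0.12 rad while the ring is not unlocked (under 1.0 rad) (value of joint door above 0.12 rad and value of joint lock_ring below 1 rad).
It fails at once if the tape roll or the spare lamp is moved more than 40 mm (distance of any of black_tape, bulb from where it was at the start of the episode above 0.04 m).
Of strip_long, strip_short, module_a, module_b only 2 to 3 are there at a start; the rules pass over those that are not, and their reading is None.
At some moment in a run one of strip_long, strip_short, module_a, module_b may be knocked a few centimetres aside while the robot is not near it.
It also fails if it takes over 210 s, if anything falls off the work surface, if the arm or the gripper's body presses on something with over 40 N, if the wrist force passes 120 N, or if a joint passes its speed limit or range.

## Working session

There is one attempt and no reset: what is moved stays moved. The work goes in short steps, Python scripts to look and compute and a shell command to move; the robot and the scene stay as the last step left them, time stands still between calls to the robot, and variables do not carry over. Pictures are saved under pics/ and viewed, at most 14 in all, crops included, and the job is handed in when it is done.

```bash
ls; mkdir -p pics
cat > h.py <<'E'
import numpy as np, cv2
from cell import env
def cam(n):
    c=env.read_camera(n); R=cv2.Rodrigues(np.array(c["rvec"],float))[0]; t=np.array(c["tvec"],float).ravel()
    v,u=np.mgrid[0:384,0:512]; d=c["depth"]
    P=np.stack([(u-c["cx"])/c["fx"]*d,(v-c["cy"])/c["fy"]*d,d],-1)
    c["W"]=(P-t)@R; c["R"]=R; c["t"]=t; c["C"]=-R.T@t
    return c
def ray(c,u,v,z):
    d=c["R"].T@np.array([(u-c["cx"])/c["fx"],(v-c["cy"])/c["fy"],1]); C=c["C"]
    return C+d*(z-C[2])/d[2]
E
python3 - <<'E'
from h import *
for n in("top","side","wrist"):
    c=cam(n); cv2.imwrite(f"pics/{n}0.png",c["pixels"]); print(n,c["C"],c["R"][2])
np.save
o=env.get_obs(); print(o, env.hold_point_z)
E
```

```text
pics
top [0.38459862 0.01489512 1.16331135] [ 0.18338524  0.01645204 -0.98290345]
side [0.18241442 1.07769649 0.99435372] [ 0.28693025 -0.72546707 -0.62559456]
wrist [ 0.26528633 -0.59795908  0.38259688] [-0.29291329 -0.08591641 -0.95227106]
{'time_s': 0.15, 'qpos': array([74.26035017, 18.42844713, -4.0149147 , 83.15639163,  1.2923717 ,
       78.53934675, -3.2601398 ]), 'joint_velocities': array([-0.01871063, -0.13650933,  0.08197448, -0.15143995,  0.05944854,
       -0.06075509,  0.08713989]), 'effort': array([-5.37557378e-05, -4.91796470e+01, -4.04669093e-01, -3.12876034e+01,
       -6.40037586e-02,  4.04927647e-02,  1.42915992e-04]), 'tool_pos': array([ 0.1849638 , -0.62266509,  0.1819439 ]), 'tool_rot': array([-1.79920876e+02,  2.48676830e-03,  1.65477415e+01]), 'force': array([-0.86251071, -0.7487947 , -1.08585872]), 'wrist_torque': array([-0.0229202 , -0.01383064,  0.038195  ]), 'grasp_force': 0.0, 'grip_width': 0.08686191637491851} 0.0187
```

View pics/top0.png

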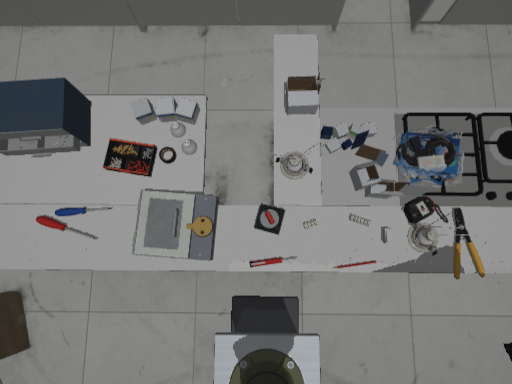

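View pics/side0.png

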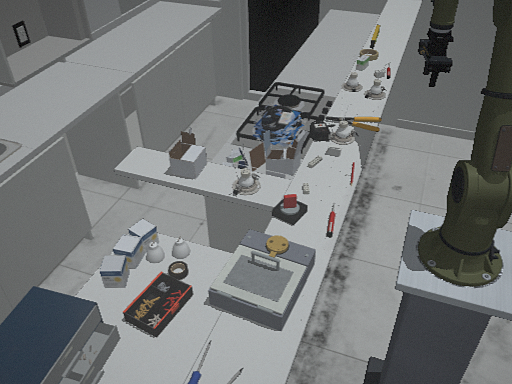

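The top view shows the box at px (178,225) with the ring on its right (202,227) and the holder with the spanner at (269,218). Candidate parts are at (310,223), (359,219) and (385,234). I'll zoom in and get coordinates.

Run:
```python
from h import *
c=cam("top")
im=c["pixels"]
a=cv2.resize(im[180:280,120:280],None,fx=5,fy=5,interpolation=cv2.INTER_CUBIC)
b=cv2.resize(im[195:280,280:440],None,fx=5,fy=5,interpolation=cv2.INTER_CUBIC)
cv2.imwrite("pics/a1.png",a);cv2.imwrite("pics/b1.png",b)
for n,u,v in(("ring",202,227),("sp",269,217),("p1",310,223),("p2",359,219),("p3",385,234),("doorcorn",135,250),("h",178,222),("floorwt",330,240)):
    print(n,c["W"][v,u].round(4))
```

```text
ring [0.468  0.1961 0.071 ]
sp [ 0.4991 -0.0055  0.0724]
p1 [ 0.4871 -0.1364  0.0114]
p2 [ 0.5007 -0.2918  0.0103]
p3 [ 0.4526 -0.3639  0.0318]
doorcorn [0.3987 0.3997 0.0554]
h [0.4839 0.2725 0.0575]
floorwt [ 0.4345 -0.1994  0.0034]
```

View pics/a1.png

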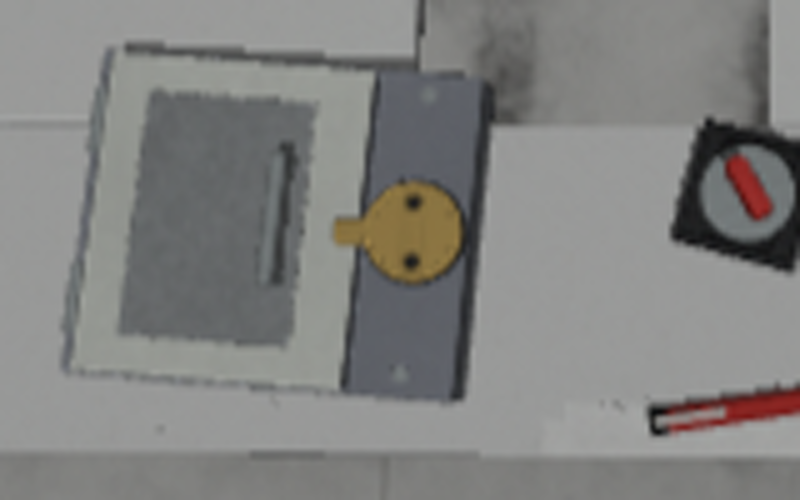

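View pics/b1.png

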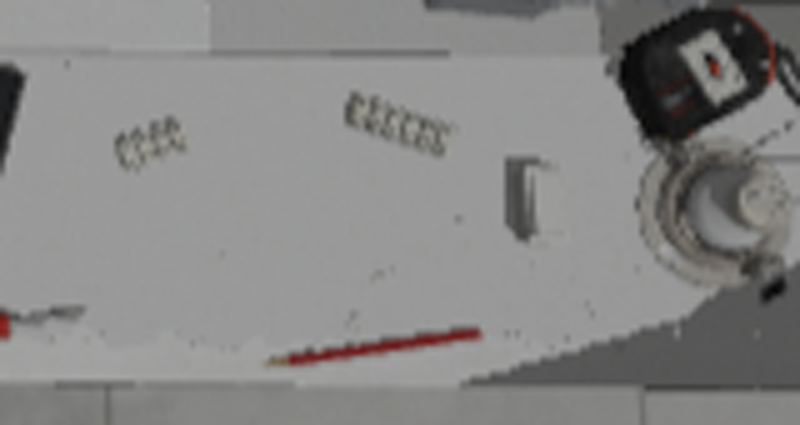

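Three parts are present: strip_short at top px ~(310,224), strip_long at ~(359,220) and a module at ~(387,235). Now I'll measure poses from colour masks.

```bash
cat >> h.py <<'E'
def ang(d): return np.degrees(np.arctan2(d[1],d[0]))
def pca(P):
    m=P.mean(0); u,s,vt=np.linalg.svd(P-m); return m,ang(vt[0])%180
def blob(m):
    n,l,st,ce=cv2.connectedComponentsWithStats(m.astype(np.uint8)); k=1+np.argmax(st[1:,4]); return l==k
def sp_pose(c,zlo,zhi):
    hsv=cv2.cvtColor(c["pixels"],cv2.COLOR_BGR2HSV); W=c["W"]
    m=blob(((hsv[...,0]<8)|(hsv[...,0]>172))&(hsv[...,1]>120)&(W[...,2]>zlo)&(W[...,2]<zhi))
    v,u=np.nonzero(m); P=np.array([ray(c,a,b,(zlo+zhi)/2)[:2] for a,b in zip(u,v)]); return pca(P),m.sum()
def brass(c):
    hsv=cv2.cvtColor(c["pixels"],cv2.COLOR_BGR2HSV); W=c["W"]
    return blob((hsv[...,0]>14)&(hsv[...,0]<28)&(hsv[...,1]>100)&(W[...,2]>.05)&(W[...,2]<.09)),hsv
def to_tool(dx,dy,yaw=None):
    y=np.radians(env.get_obs()["tool_rot"][2] if yaw is None else yaw); c,s=np.cos(y),np.sin(y)
    return np.round(100*np.array([c*dx+s*dy,s*dx-c*dy]),2)
E
python3 - <<'E'
from h import *
c=cam("top"); W=c["W"]; hsv=cv2.cvtColor(c["pixels"],cv2.COLOR_BGR2HSV)
print("sp",sp_pose(c,.062,.086))
m,_=brass(c)
(x,y),r=cv2.minEnclosingCircle(np.argwhere(m)[:,::-1].astype(np.float32)); 
# disc: erode lug away
me=cv2.morphologyEx(m.astype(np.uint8),cv2.MORPH_CLOSE,np.ones((5,5))); me=cv2.morphologyEx(me,cv2.MORPH_OPEN,np.ones((9,9)))
v,u=np.nonzero(me); print("ring",ray(c,u.mean(),v.mean(),.072),me.sum())
v,u=np.nonzero(m&(me==0)); print("lugpx",u.mean(),v.mean(),ray(c,u.mean(),v.mean(),.066))
# box: points with z .05-.066
b=(W[...,2]>.048)&(W[...,2]<.066)&(W[...,0]>.3)&(W[...,0]<.65)&(W[...,1]>.1)&(W[...,1]<.45); b=blob(b)
v,u=np.nonzero(b); P=np.array([ray(c,a,d,.06)[:2] for a,d in zip(u,v)],np.float32); print("box",cv2.minAreaRect(P))
# parts
for n,x0,x1,y0,y1 in(("ss",295,325,210,235),("sl",340,380,205,235),("mod",375,400,220,250)):
    q=np.zeros(W.shape[:2],bool);q[y0:y1,x0:x1]=1; q&=W[...,2]>.008; q=blob(q); P=W[q]
    print(n,q.sum(),P[:,2].max(),P[:,2].mean(),cv2.minAreaRect(P[:,:2].astype(np.float32)),pca(P[:,:2]))
E
```

```text
sp ((array([ 0.50037453, -0.00578106]), np.float64(30.491681604008363)), np.int64(54))
ring [0.47017353 0.19483971 0.072     ] 288
lugpx 193.89583333333334 224.66666666666666 [0.47531942 0.22181614 0.066     ]
box ((0.4785988926887512, 0.2823534905910492), (0.24122051894664764, 0.19903326034545898), 86.13199615478516)
ss 70 1.1633113472321142 0.02955225287721045 ((0.4458281397819519, -0.06729588657617569), (0.02283107116818428, 0.20370671153068542), 30.28995704650879) (array([ 0.48547913, -0.13530725]), np.float64(121.1781232653762))
sl 110 1.1633113472321142 0.022948148350200828 ((0.4574473202228546, -0.150215744972229), (0.04851597920060158, 0.35765933990478516), 16.082645416259766) (array([ 0.49890528, -0.29141565]), np.float64(101.50587998986249))
mod 151 1.1633113472321142 0.043443882094788 ((0.4311380982398987, -0.18610380589962006), (0.04905764013528824, 0.4097062945365906), 6.208588123321533) (array([ 0.44964356, -0.3687946 ]), np.float64(100.28173764189438))
```

```bash
python3 -m jog '[{"dp":[3,-2,-4]},{"dp":[7,-6,-5]},{"dp":[11,-10,-5]},{"dp":[15,-14,-5]},{"dp":[19,-18,-5]},{"dp":[23,-22,-5]},{"dp":[27,-26,-5]},{"dp":[30,-30,-5]}]'
python3 -m jog '[{"dp":[4,-4,0]},{"dp":[8,-8,0]},{"dp":[12,-12,1]},{"dp":[15,-16,2],"twist":-5},{"dp":[17.8,-20.2,3],"twist":-10},{"dp":[17.8,-20.2,3],"twist":-14},{"dp":[17.8,-20.2,3],"twist":-14},{"dp":[17.8,-20.2,3],"twist":-14}]'
python3 - <<'E'
from h import *
o=env.get_obs();print(o["qpos"].round(1),o["tool_pos"],o["tool_rot"],o["time_s"])
c=cam("wrist");cv2.imwrite("pics/w2.png",c["pixels"]);p=sp_pose(c,.066,.082);print(p)
(m,a),_=p
print(to_tool(m[0]-o["tool_pos"][0],m[1]-o["tool_pos"][1]))
E
```

```text
[74.3 18.4 -4.  83.1  1.3 78.5 -3.3] [ 0.18501124 -0.62282447  0.18225397] [-1.79950897e+02  5.13661338e-03  1.65517399e+01] 0.25validation failed for argument at $[0]...
validation failed for argument at $[0]...
Traceback (most recent call last):
  File "h.py", line 19, in sp_pose
    m=blob(((hsv[...,0]<8)|(hsv[...,0]>172))&(hsv[...,1]>120)&(W[...,2]>zlo)&(W[...,2]<zhi))
  File "h.py", line 16, in blob
    n,l,st,ce=cv2.connectedComponentsWithStats(m.astype(np.uint8)); k=1+np.argmax(st[1:,4]); return l==k
                                                                        ~~~~~~~~~^^^^^^^^^^
ValueError: attempt to get argmax of an empty sequence
```

View pics/w2.png

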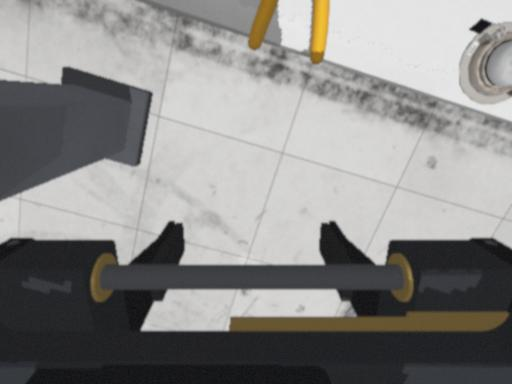

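The move was refused, probably because every key is required. This picture is therefore still the start view, with the finger tips at px (180,230) and (330,230).

```bash
python3 -m jog '[{"dp":[3,-2,-4],"twist":0,"fingers":1},{"dp":[7,-6,-5],"twist":0,"fingers":1},{"dp":[11,-10,-5],"twist":0,"fingers":1},{"dp":[15,-14,-5],"twist":0,"fingers":1},{"dp":[19,-18,-5],"twist":0,"fingers":1},{"dp":[23,-22,-5],"twist":0,"fingers":1},{"dp":[27,-26,-5],"twist":0,"fingers":1},{"dp":[30,-30,-5],"twist":0,"fingers":1}]' && 
python3 -m jog '[{"dp":[4,-4,0],"twist":0,"fingers":1},{"dp":[8,-8,0],"twist":0,"fingers":1},{"dp":[12,-12,1],"twist":0,"fingers":1},{"dp":[15,-16,2],"twist":-5,"fingers":1},{"dp":[17.8,-20.2,3],"twist":-10,"fingers":1},{"dp":[17.8,-20.2,3],"twist":-14,"fingers":1},{"dp":[17.8,-20.2,3],"twist":-14,"fingers":1},{"dp":[17.8,-20.2,3],"twist":-14,"fingers":1}]'
python3 - <<'E'
from h import *
o=env.get_obs();print(o["qpos"].round(1),o["tool_pos"],o["tool_rot"],o["time_s"])
c=cam("wrist");cv2.imwrite("pics/w2.png",c["pixels"]);p=sp_pose(c,.066,.082);print(p)
(m,a),_=p
print(to_tool(m[0]-o["tool_pos"][0],m[1]-o["tool_pos"][1]))
E
```

```text
time_s: 1.3
tool_pos: [0.3883, -0.2479, 0.2329]
tool_rot: [180.0, -0.0, 16.6]
force: [0.5, -0.1, -0.1]
grip_width: 0.087
grasp_force: 0.0
time_s: 2.3
tool_pos: [0.5003, -0.0067, 0.2028]
tool_rot: [180.0, 0.0, 30.4]
force: [0.9, -0.7, -0.1]
grip_width: 0.0874
grasp_force: 0.0
[ 38.4   1.2 -40.9 101.    0.9  78.1 -62.2] [ 0.50028975 -0.00665044  0.20281408] [1.79975652e+02 5.99723009e-03 3.03951712e+01] 2.3
((array([ 0.50204542, -0.00551666]), np.float64(28.545729849394547)), np.int64(305))
[ 0.21 -0.01]
```

View pics/w2.png

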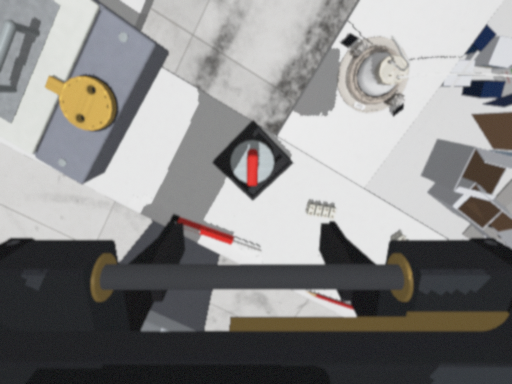

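The grip is at px (252,168), in line with the tool x axis, and the ring is visible at (87,103). Now I'll grasp.

```bash
python3 -m jog '[{"dp":[0.1,0,5],"twist":0,"fingers":1},{"dp":[0.1,0,10],"twist":0,"fingers":1},{"dp":[0.1,0,14],"twist":0,"fingers":1},{"dp":[0.1,0,16.7],"twist":0,"fingers":1},{"dp":[0.1,0,16.7],"twist":0,"fingers":0.3},{"dp":[0.1,0,16.7],"twist":0,"fingers":0},{"dp":[0.1,0,16.7],"twist":0,"fingers":0},{"dp":[0.1,0,16.7],"twist":0,"fingers":0}]' 50
python3 -m jog '[{"dp":[0,0,0],"twist":0,"fingers":0},{"dp":[0,0,-5],"twist":0,"fingers":0},{"dp":[0,0,-10],"twist":0,"fingers":0},{"dp":[0,0,-14],"twist":0,"fingers":0},{"dp":[0,0,-14],"twist":0,"fingers":0}]'
python3 - <<'E'
from h import *
for n in("wrist","top"):
    c=cam(n)
    m,hsv=brass(c); print(n,m.sum())
    me=cv2.morphologyEx(m.astype(np.uint8),cv2.MORPH_CLOSE,np.ones((9,9))); k=21 if n=="wrist" else 9
    mo=cv2.morphologyEx(me,cv2.MORPH_OPEN,cv2.getStructuringElement(2,(2*k-1,)*2)) if n=="wrist" else me
    cs,_=cv2.findContours(mo,cv2.RETR_EXTERNAL,cv2.CHAIN_APPROX_NONE); 
    e=cv2.fitEllipse(max(cs,key=len)); print(e, ray(c,*e[0],.072))
    hole=cv2.erode(me,np.ones((3,3)))&(~m)
    nn,l,st,ce=cv2.connectedComponentsWithStats(hole.astype(np.uint8)); 
    for i in range(1,nn): print(st[i,4],ce[i],ray(c,*ce[i],.072))
c=cam("wrist");cv2.imwrite("pics/w3.png",c["pixels"])
E
```

```text
time_s: 3.35
tool_pos: [0.502, -0.0055, 0.0368]
tool_rot: [179.9, -0.1, 30.5]
force: [0.7, -0.2, 0.3]
grip_width: 0.0552
grasp_force: 0.0
time_s: 3.98
tool_pos: [0.5037, -0.0052, 0.1794]
tool_rot: [179.7, -0.3, 30.5]
force: [0.9, 0.2, -0.8]
grip_width: 0.0054
grasp_force: 0.0
wrist 3011
((74.67566680908203, 106.66227722167969), (53.6565055847168, 64.10556030273438), 124.36592864990234) [0.47464528 0.19442564 0.072     ]
5 [49. 84.] [0.48271226 0.22484848 0.072     ]
1 [47. 86.] [0.47978789 0.22599471 0.072     ]
7 [81.14285714 92.71428571] [0.4913688  0.19346528 0.072     ]
1 [52. 93.] [0.47576928 0.21935105 0.072     ]
1 [ 72. 103.] [0.47675777 0.19811184 0.072     ]
1 [ 48. 104.] [0.46303396 0.21940312 0.072     ]
1 [ 97. 105.] [0.48814517 0.17483983 0.072     ]
1 [ 99. 105.] [0.48921108 0.17303237 0.072     ]
1 [ 69. 109.] [0.46934139 0.19875194 0.072     ]
1 [101. 119.] [0.47676204 0.1659283  0.072     ]
2 [ 69.  122.5] [0.45597486 0.19401654 0.072     ]
top 327
((200.84783935546875, 226.04183959960938), (18.086170196533203, 23.538658142089844), 90.12686157226562) [0.47080429 0.19954309 0.072     ]
1 [197. 220.] [0.4889399  0.21182495 0.072     ]
3 [202.33333333 220.33333333] [0.48801657 0.19564684 0.072     ]
4 [201.75 231.25] [0.45522363 0.19628493 0.072     ]
```

View pics/w3.png

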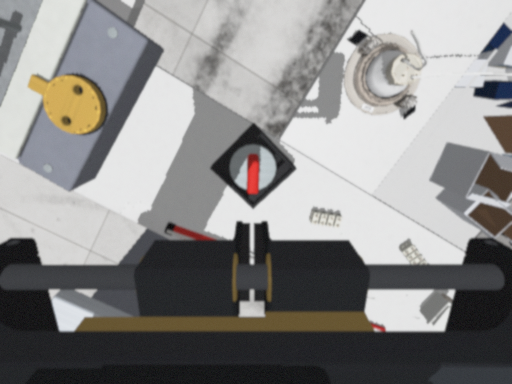

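Run:
```python
from h import *
o=env.get_obs();print(o["grip_width"],o["grasp_force"],o["tool_pos"],o["tool_rot"])
c=cam("wrist");print(sp_pose(c,.066,.082)); print(sp_pose(c,.066,.3))
```

```text
0.001245396447166601 0.0 [ 0.50049932 -0.00532098  0.17486961] [-1.79967446e+02  7.39457705e-02  3.05478255e+01]
((array([ 0.50178556, -0.00546375]), np.float64(29.406870155632333)), np.int64(372))
((array([0.52745641, 0.01041825]), np.float64(29.406870155632305)), np.int64(372))
```

The fingers close more slowly than I allowed for. The spanner is undisturbed at px (252,172), so I'll grasp again with more closing time.

```bash
python3 -m jog '[{"dp":[0.1,0,0],"twist":0,"fingers":0.5},{"dp":[0.1,0,0],"twist":0,"fingers":0.5},{"dp":[0.1,0,0],"twist":0,"fingers":0.5},{"dp":[0.1,0,0],"twist":0,"fingers":0.5},{"dp":[0.1,0,0],"twist":0,"fingers":0.5},{"dp":[0.1,0,0],"twist":0,"fingers":0.5},{"dp":[0.1,0,4],"twist":0,"fingers":0.5},{"dp":[0.1,0,8],"twist":0,"fingers":0.5}]' 50
python3 -m jog '[{"dp":[0,0,3],"twist":0,"fingers":0.5},{"dp":[0,0,5.8],"twist":0,"fingers":0.5},{"dp":[0,0,5.8],"twist":0,"fingers":0},{"dp":[0,0,5.8],"twist":0,"fingers":0},{"dp":[0,0,5.8],"twist":0,"fingers":0},{"dp":[0,0,5.8],"twist":0,"fingers":0},{"dp":[0,0,5.8],"twist":0,"fingers":0},{"dp":[0,0,5.8],"twist":0,"fingers":0}]'
python3 -m jog '[{"dp":[0,0,0],"twist":0,"fingers":0},{"dp":[0,0,0],"twist":0,"fingers":0}]'
```

```text
time_s: 5.18
tool_pos: [0.5027, -0.005, 0.0953]
tool_rot: [179.9, -0.1, 30.5]
force: [-0.5, -0.3, -1.2]
grip_width: 0.0434
grasp_force: 0.0
time_s: 6.18
tool_pos: [0.5021, -0.0048, 0.0379]
tool_rot: [180.0, -0.0, 30.5]
force: [0.4, -0.5, -0.6]
grip_width: 0.0012
grasp_force: 0.0
time_s: 6.42
tool_pos: [0.502, -0.0047, 0.0377]
tool_rot: [180.0, 0.0, 30.5]
force: [-0.4, 0.0, -0.6]
grip_width: 0.0004
grasp_force: 0.0
```

Run:
```python
from h import *
c=cam("wrist");s=cam("side");t=cam("top")
im=cv2.resize(s["pixels"][170:240,250:350],None,fx=4,fy=4)
im2=cv2.resize(t["pixels"][185:255,230:330],None,fx=4,fy=4)
cv2.imwrite("pics/w4.png",np.vstack([np.hstack([cv2.resize(c["pixels"],(400,300)),im[:280].copy() if 0 else cv2.resize(im,(400,300))]),np.hstack([cv2.resize(im2,(400,300)),np.zeros((300,400,3),np.uint8)])]))
```

```text
(no output)
```

View pics/w4.png

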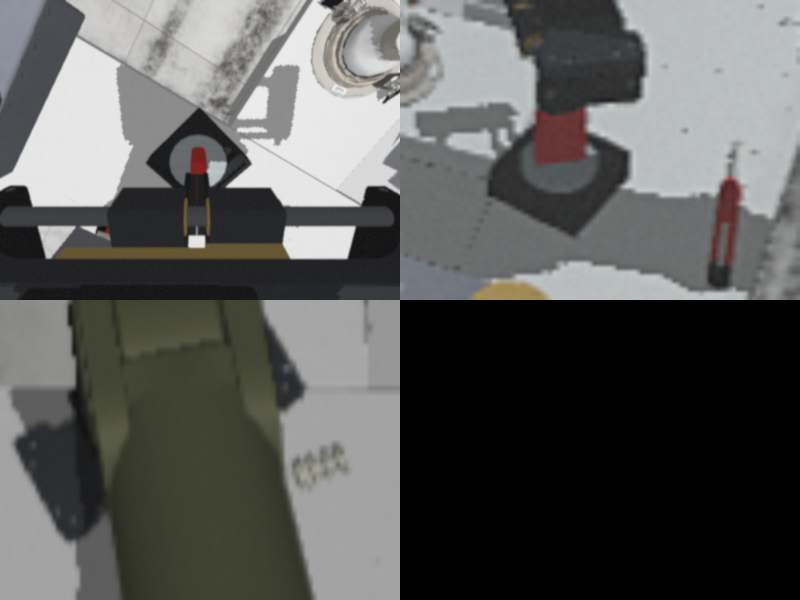

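Run:
```python
from h import *
c=cam("wrist")
o=env.get_obs();T=o["tool_pos"]
K=np.array([[c["fx"],0,c["cx"]],[0,c["fy"],c["cy"]],[0,0,1]])
pr=lambda p:cv2.projectPoints(np.array([p],float),c["rvec"],c["tvec"],K,None)[0].ravel().round(1)
print("tcp",pr(T),"tcp+2cm",pr(T+[0,0,.02]),"C",c["C"]-T)
hsv=cv2.cvtColor(c["pixels"],cv2.COLOR_BGR2HSV);m=blob(((hsv[...,0]<8)|(hsv[...,0]>172))&(hsv[...,1]>120)); v,u=np.nonzero(m)
print(u.min(),u.max(),v.min(),v.max())
W=c["W"]
for vv in range(v.min(),v.max()+40,8): print(vv,W[vv,252].round(4),hsv[vv,252])
g=np.array([np.cos(np.radians(30)),np.sin(np.radians(30))])*.02
for z in(.028,.074): print(z,pr([.502+g[0],-.0055+g[1],z]),pr([.502-g[0],-.0055-g[1],z]))
```

```text
tcp [252.8 212.6] tcp+2cm [252.9 223.6] C [0.07202801 0.04380619 0.20080304]
244 264 189 224
189 [0.5171 0.0049 0.0337] [  0 150 114]
197 [0.5167 0.0047 0.0506] [  1 190 114]
205 [0.5176 0.0053 0.0692] [  1 191 116]
213 [0.5145 0.0034 0.0737] [  1 188 133]
221 [0.5097 0.0006 0.0737] [  1 194 126]
229 [5.094e-01 4.000e-04 8.460e-02] [178  95  51]
237 [0.5099 0.0008 0.096 ] [ 2 90 51]
245 [ 0.5076 -0.0006  0.1003] [177 100  51]
253 [5.093e-01 4.000e-04 1.120e-01] [177  92  50]
261 [0.5095 0.0006 0.1199] [150  39  33]
0.028 [253.8 184.7] [253.2 230.9]
0.074 [254.4 206.2] [253.7 261.7]
```

```bash
python3 -m jog '[{"dp":[0,0,-2],"twist":0,"fingers":0},{"dp":[0,0,-5],"twist":0,"fingers":0},{"dp":[0,0,-8],"twist":0,"fingers":0},{"dp":[0,0,-8],"twist":0,"fingers":0}]'
python3 - <<'E'
from h import *
c=cam("wrist");s=cam("side");o=env.get_obs();print(o["grip_width"])
hsv=cv2.cvtColor(c["pixels"],cv2.COLOR_BGR2HSV);m=blob(((hsv[...,0]<8)|(hsv[...,0]>172))&(hsv[...,1]>120)); v,u=np.nonzero(m);P=c["W"][m];print(m.sum(),P[:,2].max(),np.median(P,0))
cv2.imwrite("pics/w5.png",np.vstack([cv2.resize(s["pixels"][140:240,230:370],None,fx=4,fy=4)[:300],cv2.resize(c["pixels"][100:260,150:360],(560,300))]))
E
```

```text
time_s: 7.12
tool_pos: [0.504, -0.0048, 0.12]
tool_rot: [179.8, -0.2, 30.5]
force: [0.2, 0.5, -0.5]
grip_width: 0.0006
grasp_force: 0.0
-0.00013479590754477484
631 0.3211227646984057 [ 0.50484682 -0.00378263  0.07231291]
```

View pics/w5.png

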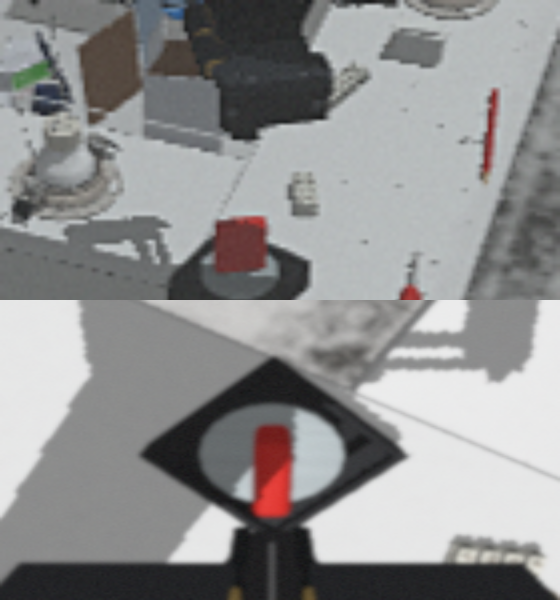

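Run:
```python
from h import *
c=cam("wrist")
w4=cv2.imread("pics/w4.png")[:300,:400]; w4=cv2.resize(w4,(512,384)); w3=cv2.imread("pics/w3.png"); now=c["pixels"]
a=[cv2.resize(x[170:320,180:330],(400,400)) for x in(w4,now)]
cv2.imwrite("pics/w6.png",np.hstack(a))
```

```text
(no output)
```

View pics/w6.png

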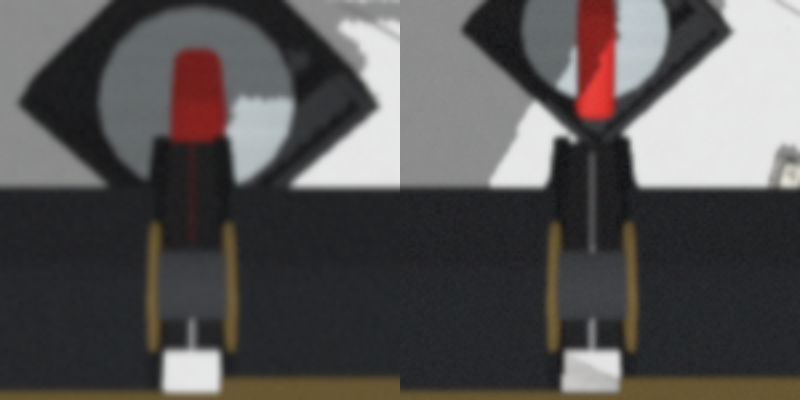

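Run:
```python
from h import *
c=cam("wrist");o=env.get_obs();T=o["tool_pos"];print(T,o["tool_rot"])
R=cv2.Rodrigues(np.array([0,0,np.radians(o["tool_rot"][2])]))[0]
for v in range(212,262,3):
    print(v,[((c["W"][v,u]-T)@R).round(4).tolist() for u in (246,260)])
K=np.array([[c["fx"],0,c["cx"]],[0,c["fy"],c["cy"]],[0,0,1]])
```

```text
[ 0.50110334 -0.00482841  0.11654284] [-1.79932427e+02  9.68536069e-02  3.05439377e+01]
212 [[-0.0429, 0.0073, -0.1037], [-0.0402, -0.0089, -0.0975]]
215 [[-0.0429, 0.0072, -0.095], [-0.0439, -0.0089, -0.0973]]
218 [[-0.0448, 0.0071, -0.0908], [-0.0455, -0.0088, -0.0924]]
221 [[-0.0486, 0.0071, -0.0911], [-0.0491, -0.0088, -0.0922]]
224 [[0.0099, 0.0043, 0.0415], [0.0107, -0.0044, 0.0433]]
227 [[0.0094, 0.0042, 0.0448], [0.0105, -0.0043, 0.0471]]
230 [[0.0095, 0.0042, 0.0491], [0.0112, -0.0041, 0.0525]]
233 [[0.0094, 0.0041, 0.0528], [0.0101, -0.0041, 0.0542]]
236 [[0.0094, 0.004, 0.0565], [0.0093, -0.004, 0.0563]]
239 [[0.0095, 0.0039, 0.0603], [0.0093, -0.0039, 0.06]]
242 [[0.0095, 0.0039, 0.0637], [0.01, -0.0038, 0.0647]]
245 [[0.0095, 0.0038, 0.0671], [0.0097, -0.0037, 0.0674]]
248 [[0.0096, 0.0038, 0.0704], [0.0095, -0.0036, 0.0703]]
251 [[0.0094, 0.0037, 0.073], [0.0096, -0.0035, 0.0733]]
254 [[0.0094, 0.0037, 0.0759], [0.0098, -0.0034, 0.0766]]
257 [[0.0095, 0.0036, 0.0789], [0.0095, -0.0034, 0.0789]]
260 [[0.0097, 0.0035, 0.082], [0.0095, -0.0033, 0.0816]]
```

The depth data shows the visible fingertips about 40 mm above the reported TCP, with x and y agreeing. That explains the miss. I'll check the same offset with the side camera and see where the gripper body begins.

Run:
```python
from h import *
c=cam("wrist");o=env.get_obs();T=o["tool_pos"]
R=cv2.Rodrigues(np.array([0,0,np.radians(o["tool_rot"][2])]))[0]
for u in(200,300):
  for v in(236,240,243,246,252,262): print("w",u,v,((c["W"][v,u]-T)@R).round(4).tolist())
s=cam("side"); L=(s["W"]-T)@R
m=(abs(L[...,0])<.05)&(abs(L[...,1])<.06)&(L[...,2]>-.03)&(L[...,2]<.15)&(s["depth"]>0)
for a in np.arange(-.03,.15,.01):
    q=m&(L[...,2]>=a)&(L[...,2]<a+.01); print("s",a.round(3),q.sum(),np.median(L[q],0).round(3) if q.any() else "")
```

```text
w 200 236 [-0.0809, 0.0658, -0.1163]
w 200 240 [0.0378, 0.0187, 0.114]
w 200 243 [0.0377, 0.0183, 0.116]
w 200 246 [0.0378, 0.018, 0.1181]
w 200 252 [0.0382, 0.0171, 0.1226]
w 200 262 [0.0376, 0.0164, 0.1272]
w 300 236 [-0.0812, -0.06, -0.1169]
w 300 240 [0.0378, -0.0159, 0.114]
w 300 243 [0.0376, -0.0156, 0.1158]
w 300 246 [0.0375, -0.0153, 0.1176]
w 300 252 [0.0381, -0.0145, 0.1224]
w 300 262 [0.0378, -0.0136, 0.1277]
s -0.03 0 
s -0.02 0 
s -0.01 0 
s 0.0 0 
s 0.01 0 
s 0.02 0 
s 0.03 4 [0.001 0.008 0.04 ]
s 0.04 14 [0.001 0.01  0.046]
s 0.05 5 [0.006 0.012 0.05 ]
s 0.06 0 
s 0.07 0 
s 0.08 0 
s 0.09 0 
s 0.1 0 
s 0.11 13 [0.037 0.022 0.117]
s 0.12 50 [0.033 0.008 0.127]
s 0.13 76 [0.03  0.008 0.133]
s 0.14 30 [0.026 0.009 0.148]
```

Both cameras agree that the whole tool is 40 mm higher than reported, since the body starts at +0.110 instead of +0.070. I'll command z with that offset.

```bash
python3 -m jog '[{"dp":[0.1,0,0],"twist":0,"fingers":0.5},{"dp":[0.1,0,0],"twist":0,"fingers":0.5},{"dp":[0.1,0,0],"twist":0,"fingers":0.5},{"dp":[0.1,0,0],"twist":0,"fingers":0.5},{"dp":[0.1,0,0],"twist":0,"fingers":0.5},{"dp":[0.1,0,2],"twist":0,"fingers":0.5},{"dp":[0.1,0,4],"twist":0,"fingers":0.5},{"dp":[0.1,0,6],"twist":0,"fingers":0.5}]' 50
python3 -m jog '[{"dp":[0,0,2],"twist":0,"fingers":0.5},{"dp":[0,0,4],"twist":0,"fingers":0.5},{"dp":[0,0,5],"twist":0,"fingers":0.5},{"dp":[0,0,6],"twist":0,"fingers":0.5},{"dp":[0,0,6],"twist":0,"fingers":0},{"dp":[0,0,6],"twist":0,"fingers":0},{"dp":[0,0,6],"twist":0,"fingers":0},{"dp":[0,0,6],"twist":0,"fingers":0}]'
python3 -m jog '[{"dp":[0,0,0],"twist":0,"fingers":0},{"dp":[0,0,0],"twist":0,"fingers":0},{"dp":[0,0,0],"twist":0,"fingers":0}]'
```

```text
time_s: 8.43
tool_pos: [0.503, -0.0043, 0.0572]
tool_rot: [180.0, -0.0, 30.5]
force: [-0.5, -0.2, 0.6]
grip_width: 0.0434
grasp_force: 0.0
time_s: 9.43
tool_pos: [0.5035, -0.0045, -0.0018]
tool_rot: [179.9, -0.0, 30.5]
force: [0.2, -0.3, 1.3]
grip_width: 0.014
grasp_force: 50.0
time_s: 9.8
tool_pos: [0.5035, -0.0045, -0.0018]
tool_rot: [179.9, -0.0, 30.5]
force: [-0.3, -1.1, 5.2]
grip_width: 0.0137
grasp_force: 50.0
```

```bash
python3 -m jog '[{"dp":[0,0,-2],"twist":0,"fingers":0},{"dp":[0,0,-5],"twist":0,"fingers":0},{"dp":[0,0,-9],"twist":0,"fingers":0},{"dp":[1,-3,-12],"twist":8,"fingers":0},{"dp":[2,-7,-14],"twist":16,"fingers":0},{"dp":[3,-11,-14],"twist":24,"fingers":0},{"dp":[3,-11,-14],"twist":30,"fingers":0},{"dp":[3,-11,-14],"twist":31,"fingers":0}]'
python3 -m jog '[{"dp":[0,0,0],"twist":0,"fingers":0},{"dp":[0,0,0],"twist":0,"fingers":0}]'
cat > look.py <<'E'
from h import *
import sys
c=cam("wrist");o=env.get_obs();cv2.imwrite("pics/"+sys.argv[1],c["pixels"])
m,hsv=brass(c); print(o["tool_pos"],o["tool_rot"],o["qpos"].round(0)); print("brass",m.sum())
f=blob(cv2.morphologyEx(m.astype(np.uint8),cv2.MORPH_CLOSE,np.ones((11,11))))
v,u=np.nonzero(f); P=np.array([ray(c,a,b,.072)[:2] for a,b in zip(u,v)])
# rectify to a metric top view (0.25 mm/px) and find the round disc
def rect(x0,y0,z,n=480,s=.00025):
    w=np.array([[x0-n/2*s,y0-n/2*s,z],[x0+n/2*s,y0-n/2*s,z],[x0+n/2*s,y0+n/2*s,z],[x0-n/2*s,y0+n/2*s,z]])
    K=np.array([[c["fx"],0,c["cx"]],[0,c["fy"],c["cy"]],[0,0,1]])
    p=cv2.projectPoints(w,c["rvec"],c["tvec"],K,None)[0].reshape(4,2).astype(np.float32)
    H=cv2.getPerspectiveTransform(p,np.float32([[0,0],[n,0],[n,n],[0,n]]))
    return cv2.warpPerspective(c["pixels"],H,(n,n)),lambda q:np.array([x0,y0])+(np.array(q)-n/2)*s
m0=P.mean(0); im,back=rect(*m0,.072)
h=cv2.cvtColor(im,cv2.COLOR_BGR2HSV); b=cv2.inRange(h,(13,90,40),(30,255,255)); full=cv2.morphologyEx(b,cv2.MORPH_CLOSE,np.ones((61,61)))
d=cv2.morphologyEx(full,cv2.MORPH_OPEN,cv2.getStructuringElement(2,(121,121)))
cs=max(cv2.findContours(d,0,1)[0],key=len); (x,y),r=cv2.minEnclosingCircle(cs); M=cv2.moments(d); cc=(M["m10"]/M["m00"],M["m01"]/M["m00"])
print("ring centre",back(cc),back((x,y)),"r",r*.00025)
holes=cv2.bitwise_and(cv2.erode(d,np.ones((31,31))),cv2.inRange(h,(0,0,0),(180,255,75)))
n,l,st,ce=cv2.connectedComponentsWithStats(holes); k=[i for i in range(1,n) if st[i,4]>300]
hs=[back(ce[i]) for i in k]; print("holes",hs,[int(st[i,4]) for i in k])
if len(hs)==2: print("mid",(hs[0]+hs[1])/2,"ang",ang(hs[1]-hs[0]))
lug=cv2.morphologyEx(cv2.subtract(full,cv2.dilate(d,np.ones((9,9)))),cv2.MORPH_OPEN,np.ones((9,9))); M=cv2.moments(lug)
if M["m00"]: L=back((M["m10"]/M["m00"],M["m01"]/M["m00"])); print("lug dir -90:",ang(L-back(cc))-90)
cv2.imwrite("pics/r_"+sys.argv[1],im)
E
python3 look.py w7.png
```

```text
time_s: 10.8
tool_pos: [0.4719, 0.106, 0.137]
tool_rot: [180.0, 0.1, -0.4]
force: [-0.3, -0.8, -1.4]
grip_width: 0.0136
grasp_force: 50.0
time_s: 11.05
tool_pos: [0.4728, 0.1052, 0.1374]
tool_rot: [-180.0, 0.0, -0.5]
force: [0.2, 0.4, -0.4]
grip_width: 0.0139
grasp_force: 50.0
[0.47280979 0.10526116 0.1374836 ] [-1.79992470e+02  3.27716905e-02 -4.71388120e-01] [  31.    2.  -47.  108.    2.   71. -107.]
brass 2972
ring centre [0.47380295 0.19538653] [0.47454275 0.1960798 ] r 0.03164971923828125
holes [] []
lug dir -90: -0.5304928561215547
```

View pics/w7.png

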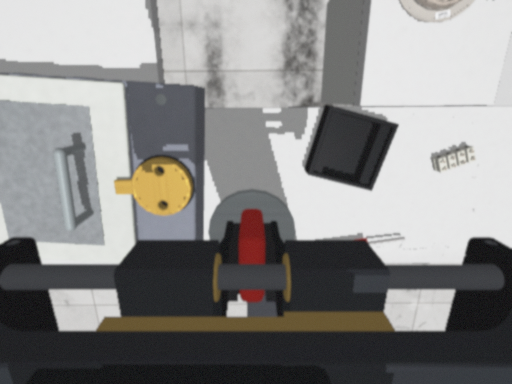

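The spanner is held, with its disc centred on column ~252. The ring is at px (163,186) with holes at about (159,171) and (162,204), and strip_short is at (455,158). I'll refine the holes and the disc.

Run:
```python
from h import *
c=cam("wrist");o=env.get_obs();T=o["tool_pos"]
g=cv2.cvtColor(c["pixels"],cv2.COLOR_BGR2GRAY).astype(int);hsv=cv2.cvtColor(c["pixels"],cv2.COLOR_BGR2HSV)
hs=[]
for(u,v)in((159,171),(162,204)):
    w=g[v-7:v+8,u-7:u+8]; q=np.clip(85-w,0,None); vv,uu=np.mgrid[v-7:v+8,u-7:u+8]
    p=((uu*q).sum()/q.sum(),(vv*q).sum()/q.sum()); hs.append(ray(c,*p,.072)); print(p,hs[-1],(q>0).sum())
print("mid",(hs[0]+hs[1])/2,"ang",ang(hs[0]-hs[1]),np.linalg.norm(hs[0]-hs[1]))
# spanner disc: top points z .155-.175
W=c["W"]; m=blob((W[...,2]>.155)&(W[...,2]<.178)&(abs(W[...,0]-T[0])<.05)&(abs(W[...,1]-T[1])<.05)); v,u=np.nonzero(m)
P=W[m]; print(m.sum(),np.median(P[:,2]),P.min(0),P.max(0))
cs=max(cv2.findContours(m.astype(np.uint8),0,1)[0],key=len)[:,0]; Q=np.array([ray(c,a,b,.1675)[:2] for a,b in cs])
Q=Q[Q[:,0]>T[0]+.008]
A=np.c_[2*Q,np.ones(len(Q))]; s=np.linalg.lstsq(A,(Q**2).sum(1),rcond=None)[0]; print("disc c",s[:2],"r",np.sqrt(s[2]+s[0]**2+s[1]**2),"minus tool",s[:2]-T[:2])
r=((hsv[...,0]<8)|(hsv[...,0]>172))&(hsv[...,1]>120)&(W[...,2]>.19)&(W[...,2]<.23); P=W[r]; print("grip",P[:,0].max(),P[:,0].min(),np.median(P,0))
```

```text
(np.float64(160.00285714285715), np.float64(169.7242857142857)) [0.49087738 0.19518248 0.072     ] 31
(np.float64(163.8337236533958), np.float64(203.576112412178)) [0.45553757 0.19511343 0.072     ] 25
mid [0.47320747 0.19514795 0.072     ] ang 0.11195105621184248 0.03533988117769972
2515 0.16610979343476193 [0.46188693 0.07615636 0.1590576 ] [0.49923236 0.13590064 0.17798163]
disc c [0.48440602 0.10590408] r 0.018354067584932583 minus tool [0.01155402 0.00053008]
grip 0.4895793338733623 0.45011842051303086 [0.48319864 0.10594042 0.21095869]
```

```bash
python3 -m jog '[{"dp":[0,-3,0],"twist":0,"fingers":0},{"dp":[0.2,-6,2],"twist":0,"fingers":0},{"dp":[0.2,-8.9,4],"twist":-0.5,"fingers":0},{"dp":[0.2,-8.9,5],"twist":-0.5,"fingers":0},{"dp":[0.2,-8.9,5],"twist":-0.5,"fingers":0},{"dp":[0.2,-8.9,5],"twist":-0.5,"fingers":0},{"dp":[0.2,-8.9,5],"twist":-0.5,"fingers":0}]'
python3 - <<'E'
from h import *
o=env.get_obs();T=o["tool_pos"];print(T,o["tool_rot"])
c=cam("wrist");W=c["W"];cv2.imwrite("pics/w8.png",c["pixels"])
hsv=cv2.cvtColor(c["pixels"],cv2.COLOR_BGR2HSV)
m=blob((W[...,2]>.105)&(W[...,2]<.128)&(abs(W[...,0]-T[0])<.05)&(abs(W[...,1]-T[1])<.05));P=W[m];print(P.min(0),P.max(0))
r=blob(((hsv[...,0]<8)|(hsv[...,0]>172))&(hsv[...,1]>120)); v,u=np.nonzero(r); t=W[...,2][r];print("grip front",W[r][:,0].max(),np.median(W[r],0),"rows",v.min(),v.max(),ray(c,252,v.max(),T[2]+.04-.018+.054))
E
```

```text
time_s: 12.02
tool_pos: [0.4763, 0.1939, 0.0884]
tool_rot: [180.0, -0.1, -0.1]
force: [-0.2, 0.2, -1.3]
grip_width: 0.0135
grasp_force: 50.0
[0.4763457  0.19387306 0.0884105 ] [ 1.79977720e+02 -7.91319060e-02 -5.10140825e-02]
[0.465243   0.16487221 0.10883668] [0.50247163 0.22440954 0.12793661]
grip front 0.5598119125448457 [0.49044897 0.1947915  0.15941021] rows 209 264 [0.47923611 0.19449052 0.1644105 ]
```

```bash
python3 -m jog '[{"dp":[0.05,-0.05,1],"twist":0,"fingers":0},{"dp":[0.05,-0.05,2],"twist":0,"fingers":0},{"dp":[0.05,-0.05,2.6],"twist":0,"fingers":0},{"dp":[0.05,-0.05,3],"twist":0,"fingers":0},{"dp":[0.05,-0.05,3.3],"twist":0,"fingers":0},{"dp":[0.05,-0.05,3.5],"twist":0,"fingers":0},{"dp":[0.05,-0.05,3.6],"twist":0,"fingers":0},{"dp":[0.05,-0.05,3.6],"twist":0,"fingers":0}]'
```

```text
time_s: 13.08
tool_pos: [0.4761, 0.1952, 0.0518]
tool_rot: [180.0, -0.0, 0.1]
force: [-0.1, 0.9, -2.2]
grip_width: 0.0138
grasp_force: 50.0
```

```bash
python3 -m jog '[{"dp":[0,0,0.1],"twist":0,"fingers":0},{"dp":[0,-0.06,0.1],"twist":-10,"fingers":0},{"dp":[-0.02,-0.12,0.1],"twist":-20,"fingers":0},{"dp":[-0.05,-0.17,0.1],"twist":-30,"fingers":0}]'
python3 - <<'E'
from h import *
o=env.get_obs();print(o["wrist_torque"])
c=cam("wrist");cv2.imwrite("pics/w9.png",c["pixels"])
E
```

```text
time_s: 13.58
tool_pos: [0.4754, 0.1981, 0.0508]
tool_rot: [-179.9, -0.1, 30.4]
force: [-0.7, 2.4, -2.5]
grip_width: 0.0136
grasp_force: 50.0
[ 0.52276476 -0.03431489 -0.13602278]
```

View pics/w9.png

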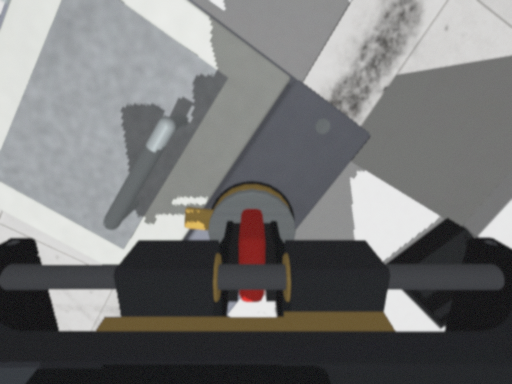

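The lug at px (198,217) has turned with the tool, so the pins are in. Continuing to the stop.

```bash
python3 -m jog '[{"dp":[-0.01,-0.06,0],"twist":-10,"fingers":0},{"dp":[-0.03,-0.12,0],"twist":-20,"fingers":0},{"dp":[-0.05,-0.18,0],"twist":-30,"fingers":0},{"dp":[-0.08,-0.23,0],"twist":-40,"fingers":0},{"dp":[-0.08,-0.23,0],"twist":-41,"fingers":0},{"dp":[-0.08,-0.23,0],"twist":-41,"fingers":0},{"dp":[-0.08,-0.23,0],"twist":-41,"fingers":0}]'
python3 - <<'E'
from h import *
o=env.get_obs();print(o["wrist_torque"],o["tool_rot"])
c=cam("wrist");m,_=brass(c);W=c["W"]
P=W[m]; r=np.linalg.norm(P[:,:2]-[.4732,.1951],axis=1); L=P[r>.034]; print(len(L)); L=L.mean(0)[:2]-[.4732,.1951]; print("lug angle from box y", ang(L)-86.1)
E
```

```text
time_s: 14.5
tool_pos: [0.4734, 0.199, 0.0508]
tool_rot: [-180.0, -0.0, 70.9]
force: [-1.6, 3.1, -0.7]
grip_width: 0.0137
grasp_force: 50.0
[ 0.74823625  0.31782826 -0.03438685] [-1.79972145e+02 -1.57953928e-02  7.09419535e+01]
468
lug angle from box y 64.35656962636568
```

```bash
python3 -m jog '[{"dp":[0,0,0],"twist":-3,"fingers":0},{"dp":[0,0,0],"twist":-6,"fingers":0},{"dp":[0,0,0],"twist":-8,"fingers":0},{"dp":[0,0,0],"twist":-8,"fingers":0},{"dp":[0,0,0],"twist":-8,"fingers":0}]'
python3 - <<'E'
from h import *
o=env.get_obs();print(o["wrist_torque"],o["tool_rot"])
c=cam("wrist");m,_=brass(c);W=c["W"]
P=W[m]; r=np.linalg.norm(P[:,:2]-[.4732,.1951],axis=1); L=P[r>.034]; print(len(L)); L=L.mean(0)[:2]-[.4732,.1951]; print("lug angle from box y", ang(L)-86.1)
E
```

```text
time_s: 15.18
tool_pos: [0.4731, 0.1991, 0.0507]
tool_rot: [-179.9, -0.0, 79.0]
force: [-3.3, 4.9, -0.0]
grip_width: 0.0139
grasp_force: 50.1
[ 0.95763384  0.78652242 -0.3498973 ] [-1.79931005e+02 -2.54485250e-02  7.89647973e+01]
465
lug angle from box y 70.87630506959832
```

```bash
python3 -m jog '[{"dp":[0,0,0],"twist":-2,"fingers":0},{"dp":[0,0,0],"twist":-2,"fingers":0},{"dp":[0,0,0],"twist":3,"fingers":0},{"dp":[0,0,-1],"twist":4,"fingers":0},{"dp":[0,0,-3],"twist":4,"fingers":0},{"dp":[0,0,-7],"twist":4,"fingers":0},{"dp":[0,0,-10],"twist":4,"fingers":0},{"dp":[0,0,-10],"twist":4,"fingers":0}]'
python3 -m jog '[{"dp":[0,0,0],"twist":10,"fingers":0},{"dp":[-3,0,0],"twist":20,"fingers":0},{"dp":[-6,0,0],"twist":30,"fingers":0},{"dp":[-9,0,0],"twist":40,"fingers":0},{"dp":[-9,0,0],"twist":45,"fingers":0},{"dp":[-9,0,0],"twist":45,"fingers":0},{"dp":[-9,0,0],"twist":45,"fingers":0}]'
python3 - <<'E'
from h import *
o=env.get_obs();T=o["tool_pos"];print(T,o["tool_rot"])
c=cam("wrist");W=c["W"];cv2.imwrite("pics/w10.png",c["pixels"])
hsv=cv2.cvtColor(c["pixels"],cv2.COLOR_BGR2HSV)
m=blob((hsv[...,2]<60)&(W[...,2]<.04)&(W[...,2]>-.02)&(abs(W[...,0]-.5)<.08)&(abs(W[...,1])<.08)); m=cv2.morphologyEx(m.astype(np.uint8),3,np.ones((7,7)))
cs=max(cv2.findContours(m,0,1)[0],key=len)[:,0]; Q=np.float32([ray(c,a,b,.026)[:2] for a,b in cs]); print("rest",cv2.minAreaRect(Q))
m,_=brass(c);P=W[m]; r=np.linalg.norm(P[:,:2]-[.4732,.1951],axis=1); L=P[(r>.034)&(r<.055)]; print(len(L),len(P)); L=L.mean(0)[:2]-[.4732,.1951]; print("lug angle from box y", ang(L)-86.1)
E
```

```text
time_s: 16.23
tool_pos: [0.4764, 0.1986, 0.1542]
tool_rot: [179.6, -0.1, 75.0]
force: [-0.2, 0.2, -0.8]
grip_width: 0.0135
grasp_force: 50.0
time_s: 17.1
tool_pos: [0.4503, 0.1117, 0.1506]
tool_rot: [180.0, 0.0, 30.2]
force: [-0.9, 0.1, -1.3]
grip_width: 0.0137
grasp_force: 50.0
[0.45032021 0.11174148 0.15058089] [1.79999564e+02 2.39755913e-02 3.01893488e+01]
rest ((0.5023803114891052, -0.0016992464661598206), (0.08435665816068649, 0.07576810568571091), 75.0435791015625)
222 3149
lug angle from box y 72.36835328995443
```

View pics/w10.png

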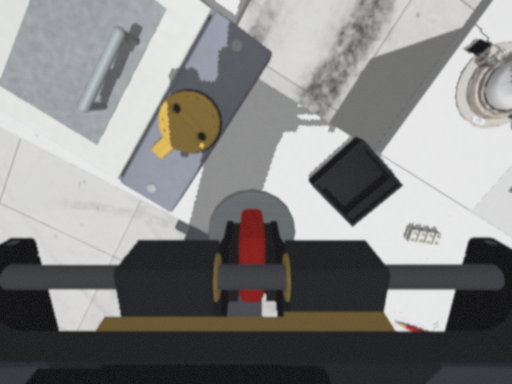

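The ring is unlocked, with its lug at px (162,148) clear of the door, and the empty holder is at (356,181). I'll cross-check the holder centre from the first top image.

Run:
```python
from h import *
c=cam("top"); p0=cv2.imread("pics/top0.png")
hsv=cv2.cvtColor(p0,cv2.COLOR_BGR2HSV); m=np.zeros((384,512),bool); m[200:240,250:290]=1; m&=(hsv[...,2]<65)
m=blob(m).astype(np.uint8)
cs=max(cv2.findContours(m,0,1)[0],key=len)[:,0]; 
for z in(.013,.026):
    Q=np.float32([ray(c,a,b,z)[:2] for a,b in cs]); print("rest",z,cv2.minAreaRect(Q))
w=cam("wrist"); W=w["W"]; m=blob((W[...,2]>.02)&(W[...,2]<.032)&(abs(W[...,0]-.5)<.08)&(abs(W[...,1])<.08)); print("rim",m.sum(),cv2.minAreaRect(W[m][:,:2].astype(np.float32)))
```

```text
rest 0.013 ((0.5015959143638611, -0.007135562598705292), (0.07939258962869644, 0.08089206367731094), 75.11392211914062)
rest 0.026 ((0.5002737045288086, -0.006886612623929977), (0.07849536836147308, 0.0799778550863266), 75.11395263671875)
rim 1204 ((0.5000307559967041, -0.007103882730007172), (0.08070185035467148, 0.07991355657577515), 74.8750991821289)
```

```bash
python3 -m jog '[{"dp":[-0.4,4,0],"twist":0,"fingers":0},{"dp":[-0.9,8,2],"twist":0,"fingers":0},{"dp":[-1.3,12.8,5],"twist":0,"fingers":0},{"dp":[-1.3,12.8,8],"twist":0,"fingers":0},{"dp":[-1.3,12.8,11],"twist":0,"fingers":0},{"dp":[-1.3,12.8,11],"twist":0,"fingers":0}]'
python3 -m jog '[{"dp":[0,0,1.5],"twist":0,"fingers":0},{"dp":[0,0,3],"twist":0,"fingers":0},{"dp":[0,0,3.8],"twist":0,"fingers":0},{"dp":[0,0,4.1],"twist":0,"fingers":0},{"dp":[0,0,4.1],"twist":0,"fingers":0}]'
```

```text
time_s: 18.0
tool_pos: [0.5011, -0.0053, 0.0386]
tool_rot: [-179.8, 0.2, 30.1]
force: [0.1, 0.6, -1.0]
grip_width: 0.0135
grasp_force: 50.0
time_s: 18.62
tool_pos: [0.5034, -0.0057, -0.0002]
tool_rot: [180.0, -0.0, 30.1]
force: [0.2, -1.1, -1.0]
grip_width: 0.0137
grasp_force: 50.0
```

```bash
python3 -m jog '[{"dp":[0,0,0.15],"twist":0,"fingers":0},{"dp":[0,0,0.15],"twist":0,"fingers":0.5},{"dp":[0,0,0.15],"twist":0,"fingers":0.5},{"dp":[0,0,0.15],"twist":0,"fingers":0.5},{"dp":[0,0,0.15],"twist":0,"fingers":0.5},{"dp":[0,0,0.15],"twist":0,"fingers":0.5},{"dp":[0,0,-2],"twist":0,"fingers":0.5},{"dp":[0,0,-7],"twist":0,"fingers":0.5}]'
python3 -m jog '[{"dp":[0,0,-5],"twist":0,"fingers":0.5},{"dp":[0,0,-9],"twist":0,"fingers":0.5},{"dp":[-1,-2,-11],"twist":-10,"fingers":0.5},{"dp":[-2,-5,-11],"twist":-20,"fingers":0.5},{"dp":[-2,-7,-11],"twist":-30,"fingers":0.5},{"dp":[-2,-9,-11],"twist":-40,"fingers":0.5},{"dp":[-2,-11,-11],"twist":-50,"fingers":0.5},{"dp":[-2,-13,-11],"twist":-60,"fingers":0.5}]'
python3 -m jog '[{"dp":[0,0,0],"twist":-10,"fingers":0.5},{"dp":[0,0,0],"twist":-20,"fingers":0.5},{"dp":[0,0,0],"twist":-30,"fingers":0.5},{"dp":[0,0,0],"twist":-40,"fingers":0.5},{"dp":[0,0,0],"twist":-50,"fingers":0.5},{"dp":[0,0,0],"twist":-60,"fingers":0.5},{"dp":[0,0,0],"twist":-70,"fingers":0.5},{"dp":[0,0,0],"twist":-80,"fingers":0.5}]'
python3 - <<'E'
from h import *
o=env.get_obs();T=o["tool_pos"];print(T,o["tool_rot"],o["qpos"].round())
for n in("wrist","side","top"):
    c=cam(n);W=c["W"]
    print(n,"sp",sp_pose(c,.064,.084))
    B=(W-[.4786,.2824,0])@cv2.Rodrigues(np.array([0,0,np.radians(-3.87)]))[0]
    m=(B[...,2]>.085)&(B[...,2]<.108)&(abs(B[...,0])<.05)&(abs(B[...,1]+.0075)<.03); P=W[m]
    if len(P)>5: print("handle",len(P),np.median(B[m],0),P.max(0)[2],pca(P[:,:2]),B[m].min(0),B[m].max(0))
E
```

```text
time_s: 19.62
tool_pos: [0.5012, -0.0057, 0.0687]
tool_rot: [-179.8, 0.2, 30.1]
force: [0.3, -0.7, 0.4]
grip_width: 0.0436
grasp_force: 0.0
time_s: 20.62
tool_pos: [0.4205, 0.0974, 0.1797]
tool_rot: [180.0, 0.0, 90.4]
force: [-0.3, -0.6, 0.5]
grip_width: 0.0434
grasp_force: 0.0
time_s: 21.62
tool_pos: [0.4208, 0.0969, 0.1797]
tool_rot: [-180.0, 0.0, 170.4]
force: [-0.1, -0.5, 0.2]
grip_width: 0.0434
grasp_force: 0.0
[0.4207622  0.09689992 0.17966785] [-1.79980727e+02  6.39878253e-04  1.70401359e+02] [ 35. -10. -46. 111.  -7.  76.  72.]
wrist sp ((array([ 0.49198654, -0.00439935]), np.float64(8.918007512736201)), np.int64(148))
handle 765 [-0.00472536 -0.00825449  0.0976378 ] 0.10051312913260001 (array([0.47427582, 0.2750526 ]), np.float64(175.82544673161505)) [-0.04089981 -0.01163287  0.08501065] [ 0.0393157  -0.00118058  0.10051313]
side sp ((array([0.50007426, 0.00212348]), np.float64(38.41143494594354)), np.int64(49))
handle 120 [-0.0029615  -0.00255043  0.09773791] 0.10293853901027009 (array([0.47574943, 0.27987098]), np.float64(175.22986022373723)) [-0.04003395 -0.00997636  0.08647893] [0.0392064  0.00394866 0.10293854]
top sp ((array([ 0.50049298, -0.00635024]), np.float64(28.577197897983893)), np.int64(50))
handle 93 [-0.00112974 -0.00739573  0.09700358] 0.10110268791377323 (array([0.47713761, 0.27542901]), np.float64(176.11807021885727)) [-0.03897011 -0.01178288  0.08594693] [ 0.03814429 -0.00152517  0.10110269]
```

```bash
python3 -m jog '[{"dp":[-0.7,5,0],"twist":0,"fingers":0.5},{"dp":[-1.4,10,0],"twist":-3,"fingers":0.5},{"dp":[-2.1,15,1],"twist":-5.7,"fingers":0.5},{"dp":[-2.7,18.5,3],"twist":-5.7,"fingers":0.5},{"dp":[-2.7,18.5,6],"twist":-5.7,"fingers":0.5},{"dp":[-2.7,18.5,9],"twist":-5.7,"fingers":0.5},{"dp":[-2.7,18.5,9],"twist":-5.7,"fingers":0.5}]'
python3 -m jog '[{"dp":[0,0,2],"twist":0,"fingers":0.5},{"dp":[0,0,4],"twist":0,"fingers":0.5},{"dp":[0,0,4.6],"twist":0,"fingers":0.5},{"dp":[0,0,4.6],"twist":0,"fingers":0},{"dp":[0,0,4.6],"twist":0,"fingers":0},{"dp":[0,0,4.6],"twist":0,"fingers":0},{"dp":[0,0,4.6],"twist":0,"fingers":0},{"dp":[0,0,4.6],"twist":0,"fingers":0}]' 15
python3 - <<'E'
from h import *
o=env.get_obs();T=o["tool_pos"];print(T,o["tool_rot"],o["qpos"].round(),o["wrist_torque"])
y=np.radians(o["tool_rot"][2]);b=np.radians(-3.87)
h0=None
for th in range(0,100,5):
    a=np.radians(162.6-th); yy=.114+.1273*np.cos(a); z=.057+.1273*np.sin(a)
    d=yy+.0075; w=np.array([-np.sin(b)*d,np.cos(b)*d]); print(th,to_tool(*w),round(-100*(z-.095),2))
E
```

```text
time_s: 22.65
tool_pos: [0.4777, 0.2733, 0.0877]
tool_rot: [-179.9, -0.3, 175.6]
force: [-0.2, 0.6, 0.3]
grip_width: 0.0433
grasp_force: 0.0
time_s: 23.65
tool_pos: [0.4799, 0.2762, 0.0442]
tool_rot: [179.8, 0.1, 175.8]
force: [0.3, 5.1, -1.8]
grip_width: 0.0092
grasp_force: 15.0
[0.47992216 0.27623046 0.04424911] [1.79817084e+02 8.15450317e-02 1.75786666e+02] [ 15.  22. -56. 105.  21.  64.  37.] [ 1.12984785 -0.46444392 -0.01478743]
0 [0. 0.] -0.01
5 [0.   0.38] -1.05
10 [0.01 0.85] -2.06
15 [0.01 1.4 ] -3.02
20 [0.01 2.04] -3.93
25 [0.02 2.75] -4.78
30 [0.02 3.53] -5.57
35 [0.03 4.38] -6.29
40 [0.03 5.29] -6.92
45 [0.04 6.25] -7.48
50 [0.04 7.26] -7.95
55 [0.05 8.3 ] -8.33
60 [0.06 9.37] -8.62
65 [ 0.06 10.47] -8.82
70 [ 0.07 11.57] -8.92
75 [ 0.08 12.68] -8.92
80 [ 0.08 13.79] -8.82
85 [ 0.09 14.88] -8.63
90 [ 0.1  15.96] -8.35
95 [ 0.1 17. ] -7.97
```

```bash
python3 -m jog '[{"dp":[0,0.38,-1.05],"twist":0,"fingers":0},{"dp":[0,0.85,-2.06],"twist":0,"fingers":0},{"dp":[0,1.4,-3.02],"twist":0,"fingers":0},{"dp":[0,2.04,-3.93],"twist":0,"fingers":0},{"dp":[0,2.75,-4.78],"twist":0,"fingers":0},{"dp":[0,3.53,-5.57],"twist":0,"fingers":0},{"dp":[0,4.38,-6.29],"twist":0,"fingers":0},{"dp":[0,5.29,-6.92],"twist":0,"fingers":0}]'
python3 - <<'E'
from h import *
o=env.get_obs();c=cam("side");cv2.imwrite("pics/s11.png",c["pixels"])
b=np.radians(-3.87);R=cv2.Rodrigues(np.array([0,0,b]))[0];p=R.T@(o["tool_pos"]-[.4786,.2824,0]);print(p,o["wrist_torque"])
E
```

```text
time_s: 24.65
tool_pos: [0.4832, 0.3248, 0.1136]
tool_rot: [-179.7, -0.1, 175.7]
force: [-2.4, -7.8, 5.0]
grip_width: 0.0092
grasp_force: 15.0
[0.00174993 0.04258016 0.11364566] [-1.69734201  0.37704198 -0.00183706]
```

```bash
python3 -m jog '[{"dp":[0,0.96,-0.56],"twist":0,"fingers":0},{"dp":[0,1.97,-1.03],"twist":0,"fingers":0},{"dp":[0,3.01,-1.41],"twist":0,"fingers":0},{"dp":[0,4.08,-1.7],"twist":0,"fingers":0},{"dp":[0,5.18,-1.9],"twist":0,"fingers":0},{"dp":[0,6.28,-2],"twist":0,"fingers":0},{"dp":[0,7.39,-2],"twist":0,"fingers":0},{"dp":[0,8.5,-1.9],"twist":0,"fingers":0}]'
python3 -m jog '[{"dp":[0,1.09,0.19],"twist":0,"fingers":0},{"dp":[0,1.3,0.25],"twist":0,"fingers":0},{"dp":[0,1.3,0.25],"twist":0,"fingers":0},{"dp":[0,1.3,0.25],"twist":0,"fingers":0}]'
python3 - <<'E'
from h import *
o=env.get_obs();c=cam("side");cv2.imwrite("pics/s11.png",c["pixels"][180:340,170:340])
b=np.radians(-3.87);R=cv2.Rodrigues(np.array([0,0,b]))[0];p=R.T@(o["tool_pos"]-[.4786,.2824,0]);print(p,o["wrist_torque"])
t=cam("top");B=(t["W"]-[.4786,.2824,0])@R
m=(abs(B[...,0])<.09)&(B[...,2]>.07)&(B[...,2]<.22)&(B[...,1]>.0)&(B[...,1]<.2);print(np.c_[np.percentile(B[m],[5,50,95],axis=0)])
E
python3 -c "
import cv2;a=cv2.imread('pics/s11.png');cv2.imwrite('pics/s11.png',cv2.resize(a,None,fx=3,fy=3))"
```

```text
time_s: 25.7
tool_pos: [0.4897, 0.4131, 0.1323]
tool_rot: [180.0, 0.0, 175.8]
force: [-0.6, -2.0, 3.9]
grip_width: 0.0095
grasp_force: 15.0
time_s: 26.2
tool_pos: [0.4905, 0.4256, 0.1296]
tool_rot: [179.9, -0.0, 175.8]
force: [-1.1, 1.4, 4.3]
grip_width: 0.0095
grasp_force: 15.0
[0.00222552 0.14367742 0.12955185] [ 0.33414015 -0.08113476 -0.01867314]
[[-0.02237339  0.09935732  0.07341762]
 [ 0.06563553  0.10557125  0.13872628]
 [ 0.08734684  0.11101426  0.21782429]]
```

View pics/s11.png

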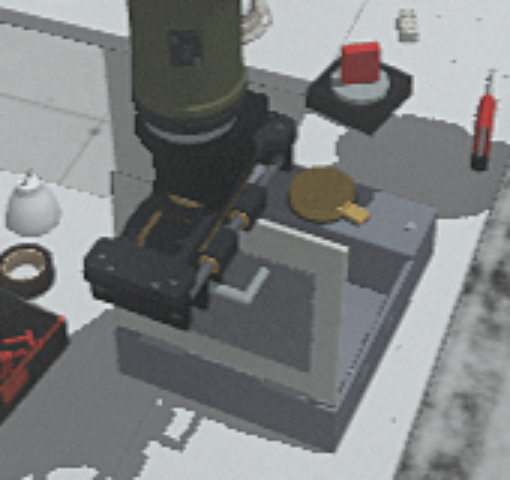

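The door stands upright (about 1.5 rad), with the spanner standing in its holder at the upper right. I'll release and go to the parts.

```bash
python3 -m jog '[{"dp":[0,0,0],"twist":0,"fingers":0.3},{"dp":[0,0,0],"twist":0,"fingers":0.3},{"dp":[0,0,0],"twist":0,"fingers":0.3},{"dp":[0,0,0],"twist":0,"fingers":0.3},{"dp":[0,0,-3],"twist":0,"fingers":0.3},{"dp":[0,0,-6],"twist":0,"fingers":0.3},{"dp":[0,0,-10],"twist":0,"fingers":0.3},{"dp":[0,0,-10],"twist":0,"fingers":0.3}]' 20
python3 -m jog '[{"dp":[-0.4,-5,0],"twist":0,"fingers":0.7},{"dp":[-0.8,-10,0],"twist":0,"fingers":0.7},{"dp":[-1.2,-16,0],"twist":8,"fingers":0.7},{"dp":[-1.6,-22,0],"twist":16,"fingers":0.7},{"dp":[-2,-28,0],"twist":24,"fingers":0.7},{"dp":[-2.4,-34,0],"twist":32,"fingers":0.7},{"dp":[-2.8,-40,0],"twist":42,"fingers":0.7},{"dp":[-3,-46,2],"twist":52,"fingers":0.7}]'
python3 - <<'E'
from h import *
o=env.get_obs();T=o["tool_pos"];print(T,o["tool_rot"],o["qpos"].round())
c=cam("wrist");cv2.imwrite("pics/w12.png",c["pixels"])
E
```

```text
time_s: 27.3
tool_pos: [0.4915, 0.4266, 0.233]
tool_rot: [179.8, 0.2, 175.7]
force: [0.3, 0.5, -1.3]
grip_width: 0.0263
grasp_force: 0.0
time_s: 28.3
tool_pos: [0.4869, -0.0378, 0.2101]
tool_rot: [179.9, 0.2, 123.4]
force: [0.4, -0.5, -0.5]
grip_width: 0.0609
grasp_force: 0.0
[ 0.48690241 -0.03784064  0.21010756] [1.79919329e+02 1.54744419e-01 1.23368977e+02] [ 45.  -1. -43. 102.  -1.  79.  36.]
```

View pics/w12.png

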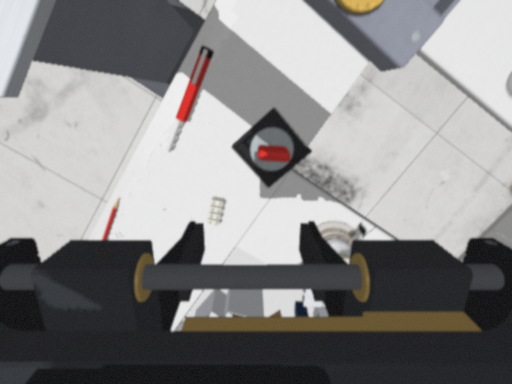

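I miscounted: that was my 15th picture and the limit is 14. I'll view no more and work from numbers only. It shows strip_short at px (217,210) and the spanner in its holder at (273,153).

I'll locate the part from depth.

```bash
cat > part.py <<'E'
from h import *
import sys
x,y,zt=map(float,sys.argv[1:4]); r=float(sys.argv[4]) if len(sys.argv)>4 else .06
o=env.get_obs();T=o["tool_pos"];print("tool",T.round(4),o["tool_rot"].round(1))
for n in("wrist","top"):
    c=cam(n);W=c["W"]
    m=(abs(W[...,2]-zt)<(.006 if zt<.03 else .008))&(np.hypot(W[...,0]-x,W[...,1]-y)<r)&(c["depth"]>0)
    if m.sum()<8: print(n,"none");continue
    m=blob(cv2.morphologyEx(m.astype(np.uint8),cv2.MORPH_CLOSE,np.ones((3,3)))); v,u=np.nonzero(m)
    P=np.float32([ray(c,a,b,zt)[:2] for a,b in zip(u,v)])
    q=cv2.minAreaRect(P); bp=cv2.boxPoints(q); e=bp[1]-bp[0],bp[2]-bp[1]; e=max(e,key=np.linalg.norm)
    h=ang(e)%180; C=np.array(q[0]); d=C-T[:2]; yaw=o["tool_rot"][2]
    tw=(yaw-h+90)%180-90
    print(n,len(P),"c",C.round(4),"size",np.sort(q[1]).round(4),"heading",h.round(1),"-> dp",to_tool(*d),"twist",tw.round(1))
E
python3 part.py .4855 -.1353 .016
```

```text
tool [ 0.4837 -0.048   0.2061] [-1.796e+02  1.000e-01  1.224e+02]
wrist 320 c [ 0.4854 -0.1353] size [0.0185 0.0423] heading 111.4 -> dp [-7.42 -4.59] twist 11.0
top none
```

```bash
python3 -m jog '[{"dp":[-2,-1,3],"twist":3,"fingers":0.6},{"dp":[-4,-2,6],"twist":6,"fingers":0.6},{"dp":[-5.5,-3.5,9],"twist":10,"fingers":0.6},{"dp":[-6.5,-4,12],"twist":10,"fingers":0.6},{"dp":[-6.5,-4,13],"twist":10,"fingers":0.6},{"dp":[-6.5,-4,13],"twist":10,"fingers":0.6}]'
python3 part.py .4855 -.1353 .016
```

```text
time_s: 29.2
tool_pos: [0.4894, -0.11, 0.0796]
tool_rot: [-180.0, -0.1, 113.9]
force: [0.2, 0.4, 0.5]
grip_width: 0.0522
grasp_force: 0.0
tool [ 0.4894 -0.11    0.0796] [-1.800e+02 -1.000e-01  1.139e+02]
wrist 672 c [ 0.5134 -0.138 ] size [0.0187 0.0421] heading 111.1 -> dp [-3.54  1.07] twist 2.8
top none
```

The strip was knocked about 28 mm aside, so I'll use the new position.

```bash
python3 -m jog '[{"dp":[-1.5,0.5,1],"twist":2.8,"fingers":0.6},{"dp":[-3.5,1.1,3],"twist":2.8,"fingers":0.6},{"dp":[-3.5,1.1,5],"twist":2.8,"fingers":0.6},{"dp":[-3.5,1.1,5],"twist":2.8,"fingers":0.6}]'
python3 part.py .5134 -.138 .016
```

```text
time_s: 29.8
tool_pos: [0.5132, -0.1386, 0.0295]
tool_rot: [-180.0, -0.1, 111.0]
force: [0.1, 0.1, -0.2]
grip_width: 0.0521
grasp_force: 0.0
tool [ 0.5132 -0.1386  0.0295] [-1.80e+02 -1.00e-01  1.11e+02]
wrist 1062 c [ 0.514 -0.138] size [0.0182 0.0415] heading 110.4 -> dp [0.02 0.1 ] twist 0.6
top 14 c [ 0.5091 -0.1243] size [0.0071 0.0169] heading 25.7 -> dp [1.48 0.13] twist 85.3
```

```bash
python3 -m jog '[{"dp":[0,0.1,2.5],"twist":0,"fingers":0.6},{"dp":[0,0.1,4.5],"twist":0,"fingers":0.6},{"dp":[0,0.1,6],"twist":0,"fingers":0.6},{"dp":[0,0.1,6.5],"twist":0,"fingers":0.6},{"dp":[0,0.1,6.5],"twist":0,"fingers":0},{"dp":[0,0.1,6.5],"twist":0,"fingers":0},{"dp":[0,0.1,6.5],"twist":0,"fingers":0},{"dp":[0,0.1,6.5],"twist":0,"fingers":0}]' 20
python3 -m jog '[{"dp":[0,0,0],"twist":0,"fingers":0},{"dp":[0,0,0],"twist":0,"fingers":0},{"dp":[0,0,-5],"twist":0,"fingers":0},{"dp":[0,0,-10],"twist":0,"fingers":0},{"dp":[0,0,-15],"twist":0,"fingers":0},{"dp":[0,0,-16],"twist":0,"fingers":0}]'
```

```text
time_s: 30.9
tool_pos: [0.5147, -0.1391, -0.035]
tool_rot: [180.0, 0.0, 110.9]
force: [0.6, -1.2, 0.0]
grip_width: 0.02
grasp_force: 0.0
time_s: 31.65
tool_pos: [0.5168, -0.1394, 0.1283]
tool_rot: [179.8, 0.3, 110.9]
force: [-0.6, 0.4, -1.0]
grip_width: 0.0187
grasp_force: 20.0
```

```bash
python3 -m jog '[{"dp":[5,2.2,0],"twist":0,"fingers":0},{"dp":[10,4.4,0],"twist":5,"fingers":0},{"dp":[15,6.6,0],"twist":10,"fingers":0},{"dp":[20,8.8,0],"twist":15,"fingers":0},{"dp":[25,11,0],"twist":20,"fingers":0},{"dp":[30,13.2,0],"twist":24.8,"fingers":0},{"dp":[35,15.5,0],"twist":24.8,"fingers":0},{"dp":[37.4,16.5,0],"twist":24.8,"fingers":0}]'
python3 -m jog '[{"dp":[0,0,4],"twist":0,"fingers":0},{"dp":[0,0,8],"twist":0,"fingers":0},{"dp":[0,0,10],"twist":0,"fingers":0}]'
cat > inbox.py <<'E'
from h import *
o=env.get_obs();R=cv2.Rodrigues(np.array([0,0,np.radians(-3.87)]))[0];C=[.4786,.2824,0]
print("tool in box",((o["tool_pos"]-C)@R).round(4),o["tool_rot"].round(1),o["qpos"].round())
for n in("wrist","top","side"):
    c=cam(n);B=(c["W"]-C)@R
    m=(abs(B[...,0])<.088)&(B[...,1]>-.05)&(B[...,1]<.092)&(B[...,2]>.014)&(B[...,2]<.05)&(c["depth"]>0)
    k,l,st,ce=cv2.connectedComponentsWithStats(m.astype(np.uint8))
    for i in range(1,k):
        if st[i,4]>12: P=B[l==i]; print(n,st[i,4],"med",np.median(P,0).round(3),P.min(0).round(3),P.max(0).round(3))
E
python3 inbox.py
```

```text
time_s: 32.65
tool_pos: [0.5329, 0.2731, 0.1232]
tool_rot: [-179.8, -0.1, 86.4]
force: [0.1, -0.3, -0.7]
grip_width: 0.0189
grasp_force: 20.0
time_s: 33.02
tool_pos: [0.5326, 0.2681, 0.0211]
tool_rot: [-179.7, 0.1, 86.2]
force: [-0.4, -1.6, 0.9]
grip_width: 0.0189
grasp_force: 20.0
tool in box [ 0.0549 -0.0106  0.0211] [-1.797e+02  1.000e-01  8.620e+01] [  9.  27. -47. 100.  22.  63. -49.]
```

```bash
python3 -m jog '[{"dp":[0,0,2],"twist":0,"fingers":0},{"dp":[0,0,4],"twist":0,"fingers":0},{"dp":[0,0,4.8],"twist":0,"fingers":0},{"dp":[0,0,4.8],"twist":0,"fingers":0.35},{"dp":[0,0,4.8],"twist":0,"fingers":0.35},{"dp":[0,0,4.8],"twist":0,"fingers":0.35},{"dp":[0,0,1],"twist":0,"fingers":0.35},{"dp":[0,0,-5],"twist":0,"fingers":0.35}]'
python3 -m jog '[{"dp":[0,0,-6],"twist":0,"fingers":0.35},{"dp":[-3,0,-9],"twist":0,"fingers":0.7},{"dp":[-6,0,-9],"twist":0,"fingers":0.7},{"dp":[-12,0,-9],"twist":0,"fingers":0.7},{"dp":[-18,0,-9],"twist":0,"fingers":0.7},{"dp":[-24,0,-9],"twist":0,"fingers":0.7},{"dp":[-30,0,-9],"twist":0,"fingers":0.7},{"dp":[-36,0,-9],"twist":0,"fingers":0.7}]'
python3 inbox.py; python3 part.py .499 -.2914 .016 .07
```

```text
time_s: 34.17
tool_pos: [0.5336, 0.2684, 0.0743]
tool_rot: [-179.8, 0.1, 86.1]
force: [1.5, 0.0, 1.1]
grip_width: 0.0304
grasp_force: 0.0
time_s: 35.17
tool_pos: [0.5106, -0.0918, 0.1656]
tool_rot: [179.9, 0.1, 86.2]
force: [0.9, -0.4, 0.5]
grip_width: 0.0609
grasp_force: 0.0
tool in box [ 0.0572 -0.3712  0.1656] [1.799e+02 1.000e-01 8.620e+01] [ 45.   5. -40. 102.   4.  74.   1.]
top 71 med [ 0.056 -0.011  0.019] [ 0.047 -0.033  0.014] [0.066 0.009 0.025]
tool [ 0.5101 -0.0941  0.1649] [1.80e+02 1.00e-01 8.57e+01]
wrist 309 c [ 0.4959 -0.3   ] size [0.0188 0.047 ] heading 70.7 -> dp [-20.64   0.03] twist 15.0
top 85 c [ 0.4965 -0.3025] size [0.0184 0.045 ] heading 69.3 -> dp [-20.88   0.04] twist 16.4
```

```bash
python3 -m jog '[{"dp":[-5,0,0],"twist":5,"fingers":0.7},{"dp":[-10,0,2],"twist":10,"fingers":0.7},{"dp":[-15,0,4],"twist":15,"fingers":0.7},{"dp":[-20,0,6],"twist":15.5,"fingers":0.7},{"dp":[-20,0,8],"twist":15.5,"fingers":0.7},{"dp":[-20,0,8],"twist":15.5,"fingers":0.7}]'
python3 part.py .497 -.297 .016 .07
```

```text
time_s: 36.17
tool_pos: [0.4971, -0.2862, 0.0832]
tool_rot: [-179.8, -0.1, 70.8]
force: [0.5, 0.3, 0.5]
grip_width: 0.0609
grasp_force: 0.0
tool [ 0.4971 -0.2862  0.0832] [-1.798e+02 -1.000e-01  7.080e+01]
wrist 1080 c [ 0.4995 -0.2934] size [0.0185 0.0618] heading 70.6 -> dp [-0.6   0.47] twist 0.2
top 58 c [ 0.5047 -0.2798] size [0.0178 0.0348] heading 76.0 -> dp [0.85 0.51] twist -5.2
```

```bash
python3 -m jog '[{"dp":[-0.5,0.4,3],"twist":0,"fingers":0.6},{"dp":[-0.5,0.4,7],"twist":0,"fingers":0.6},{"dp":[-0.5,0.4,10],"twist":0,"fingers":0.6},{"dp":[-0.5,0.4,11.8],"twist":0,"fingers":0.6},{"dp":[-0.5,0.4,11.8],"twist":0,"fingers":0},{"dp":[-0.5,0.4,11.8],"twist":0,"fingers":0},{"dp":[-0.5,0.4,11.8],"twist":0,"fingers":0},{"dp":[-0.5,0.4,11.8],"twist":0,"fingers":0}]' 20
python3 -m jog '[{"dp":[0,0,0],"twist":0,"fingers":0},{"dp":[0,0,0],"twist":0,"fingers":0},{"dp":[0,0,-5],"twist":0,"fingers":0},{"dp":[0,0,-10],"twist":0,"fingers":0},{"dp":[0,0,-15],"twist":0,"fingers":0},{"dp":[0,0,-17],"twist":0,"fingers":0},{"dp":[0,0,-17],"twist":0,"fingers":0}]'
```

```text
time_s: 37.28
tool_pos: [0.4999, -0.2959, -0.0324]
tool_rot: [179.9, 0.0, 70.6]
force: [0.4, 0.9, -0.7]
grip_width: 0.02
grasp_force: 0.0
time_s: 38.15
tool_pos: [0.4998, -0.2958, 0.1373]
tool_rot: [179.9, 0.0, 70.6]
force: [-0.2, -0.4, -0.6]
grip_width: 0.0187
grasp_force: 20.0
```

```bash
python3 -m jog '[{"dp":[5,-2.6,0],"twist":0,"fingers":0},{"dp":[10,-5.2,0],"twist":0,"fingers":0},{"dp":[15,-7.8,0],"twist":-3,"fingers":0},{"dp":[20,-10.5,0],"twist":-6,"fingers":0},{"dp":[25,-13,0],"twist":-9,"fingers":0},{"dp":[30,-15.7,0],"twist":-12,"fingers":0},{"dp":[35,-18.3,0],"twist":-15.5,"fingers":0},{"dp":[40,-20.9,0],"twist":-15.5,"fingers":0}]'
python3 - <<'E'
from h import *
o=env.get_obs();print(o["tool_pos"],o["tool_rot"],to_tool(*(np.array([.4177,.2715])-o["tool_pos"][:2])))
E
```

```text
time_s: 39.15
tool_pos: [0.4327, 0.1521, 0.1345]
tool_rot: [-179.8, 0.0, 86.1]
force: [1.5, 0.2, -1.0]
grip_width: 0.0192
grasp_force: 20.0
[0.43272426 0.15209907 0.13446847] [-1.79824707e+02  4.46320032e-02  8.61316653e+01] [11.81 -2.3 ]
```

```bash
python3 -m jog '[{"dp":[5,-1.2,0],"twist":0,"fingers":0},{"dp":[10,-2.4,0],"twist":0,"fingers":0},{"dp":[11.9,-2.6,2],"twist":0,"fingers":0},{"dp":[11.9,-2.6,6],"twist":0,"fingers":0},{"dp":[11.9,-2.6,10],"twist":0,"fingers":0},{"dp":[11.9,-2.6,12],"twist":0,"fingers":0},{"dp":[11.9,-2.6,12],"twist":0,"fingers":0}]'
python3 inbox.py
```

```text
time_s: 40.02
tool_pos: [0.4148, 0.2709, 0.0148]
tool_rot: [-179.7, 0.1, 86.2]
force: [0.1, -0.6, -0.1]
grip_width: 0.0187
grasp_force: 20.0
tool in box [-0.0629 -0.0157  0.0148] [-1.797e+02  1.000e-01  8.620e+01] [ 17.  18. -59. 114.  18.  59. -54.]
wrist 691 med [0.053 0.001 0.019] [ 0.045 -0.01   0.014] [0.064 0.01  0.023]
wrist 13 med [-0.068  0.018  0.049] [-0.072  0.018  0.048] [-0.064  0.018  0.05 ]
wrist 675 med [ 0.053 -0.021  0.019] [ 0.045 -0.032  0.014] [ 0.064 -0.012  0.023]
top 60 med [ 0.058 -0.014  0.019] [ 0.048 -0.033  0.014] [0.066 0.01  0.026]
```

```bash
python3 -m jog '[{"dp":[0,0.6,1.5],"twist":0,"fingers":0},{"dp":[0,0.6,3],"twist":0,"fingers":0},{"dp":[0,0.6,3.9],"twist":0,"fingers":0},{"dp":[0,0.6,3.9],"twist":0,"fingers":0.33},{"dp":[0,0.6,3.9],"twist":0,"fingers":0.33},{"dp":[0,0.6,3.9],"twist":0,"fingers":0.33},{"dp":[0,0.6,0],"twist":0,"fingers":0.33},{"dp":[0,0.6,-6],"twist":0,"fingers":0.33}]'
python3 -m jog '[{"dp":[-1,1,-6],"twist":0,"fingers":0.7},{"dp":[-5,2,-9],"twist":0,"fingers":0.7},{"dp":[-10,3,-9],"twist":0,"fingers":0.7},{"dp":[-16,4,-9],"twist":0,"fingers":0.7},{"dp":[-22,5,-9],"twist":0,"fingers":0.7},{"dp":[-28,6,-9],"twist":0,"fingers":0.7},{"dp":[-34,7,-9],"twist":0,"fingers":0.7},{"dp":[-40,8,-9],"twist":0,"fingers":0.7}]'
python3 inbox.py; python3 part.py .4496 -.3688 .036 .07
```

```text
time_s: 41.18
tool_pos: [0.4215, 0.2705, 0.0768]
tool_rot: [-179.8, 0.1, 86.2]
force: [1.8, -0.3, 0.6]
grip_width: 0.0288
grasp_force: 0.0
time_s: 42.18
tool_pos: [0.4759, -0.1352, 0.1674]
tool_rot: [179.9, 0.1, 86.2]
force: [1.4, 1.1, -0.4]
grip_width: 0.0607
grasp_force: 0.0
tool in box [ 0.0255 -0.4168  0.1674] [1.799e+02 1.000e-01 8.620e+01] [ 54.   2. -42. 105.   1.  74.   8.]
top 72 med [ 0.056 -0.014  0.019] [ 0.046 -0.033  0.014] [0.066 0.008 0.026]
top 105 med [-0.056 -0.014  0.019] [-0.065 -0.046  0.014] [-0.046  0.015  0.026]
side 92 med [-0.061 -0.021  0.02 ] [-0.067 -0.047  0.014] [-0.049  0.017  0.026]
tool [ 0.4752 -0.1368  0.1665] [-180.    -0.    85.8]
wrist none
top 113 c [ 0.4494 -0.374 ] size [0.0242 0.0427] heading 0.3 -> dp [-23.84  -0.99] twist 85.4
```

```bash
python3 -m jog '[{"dp":[-3,-0.1,0],"twist":10,"fingers":0.7},{"dp":[-6,-0.3,0],"twist":20,"fingers":0.7},{"dp":[-9,-0.5,0],"twist":30,"fingers":0.7},{"dp":[-12,-0.6,0],"twist":40,"fingers":0.7},{"dp":[-15,-0.7,0],"twist":50,"fingers":0.7},{"dp":[-18,-0.8,0],"twist":60,"fingers":0.7},{"dp":[-21,-0.9,0],"twist":70,"fingers":0.7},{"dp":[-23.8,-1,0],"twist":80,"fingers":0.7}]'
python3 -m jog '[{"dp":[0,0,3],"twist":5,"fingers":0.7},{"dp":[0,0,6],"twist":5,"fingers":0.7},{"dp":[0,0,6],"twist":5,"fingers":0.7}]'
python3 part.py .4494 -.374 .036 .07
```

```text
time_s: 43.42
tool_pos: [0.451, -0.3688, 0.1673]
tool_rot: [180.0, -0.1, 6.0]
force: [-1.0, 0.8, -0.1]
grip_width: 0.0607
grasp_force: 0.0
time_s: 43.8
tool_pos: [0.4492, -0.3669, 0.1049]
tool_rot: [-179.8, 0.2, 1.3]
force: [-0.2, 0.4, 0.0]
grip_width: 0.0613
grasp_force: 0.0
tool [ 0.4492 -0.3669  0.1049] [-179.8    0.2    1.3]
wrist 1055 c [ 0.4515 -0.3759] size [0.0232 0.0462] heading 1.2 -> dp [0.2  0.91] twist 0.1
top none
```

```bash
python3 -m jog '[{"dp":[0.1,0.9,3],"twist":0,"fingers":0.7},{"dp":[0.1,0.9,7],"twist":0,"fingers":0.7},{"dp":[0.1,0.9,11],"twist":0,"fingers":0.7},{"dp":[0.1,0.9,13.2],"twist":0,"fingers":0.7},{"dp":[0.1,0.9,13.2],"twist":0,"fingers":0},{"dp":[0.1,0.9,13.2],"twist":0,"fingers":0},{"dp":[0.1,0.9,13.2],"twist":0,"fingers":0},{"dp":[0.1,0.9,13.2],"twist":0,"fingers":0}]' 25
python3 -m jog '[{"dp":[0,0,0],"twist":0,"fingers":0},{"dp":[0,0,0],"twist":0,"fingers":0},{"dp":[0,0,-5],"twist":0,"fingers":0},{"dp":[0,0,-10],"twist":0,"fingers":0},{"dp":[0,0,-15],"twist":0,"fingers":0},{"dp":[0,0,-19],"twist":0,"fingers":0},{"dp":[0,0,-19],"twist":0,"fingers":0}]'
```

```text
time_s: 44.9
tool_pos: [0.4515, -0.3796, -0.0241]
tool_rot: [179.9, -0.1, 1.1]
force: [0.2, 0.3, -0.4]
grip_width: 0.0287
grasp_force: 0.2
time_s: 45.78
tool_pos: [0.4528, -0.3804, 0.1685]
tool_rot: [179.7, -0.3, 1.1]
force: [0.0, -0.1, -0.5]
grip_width: 0.0244
grasp_force: 25.0
```

```bash
python3 -m jog '[{"dp":[0.3,-5,0],"twist":0,"fingers":0},{"dp":[0.6,-10,0],"twist":-10,"fingers":0},{"dp":[0.9,-15,0],"twist":-20,"fingers":0},{"dp":[1.2,-20,0],"twist":-30,"fingers":0},{"dp":[1.5,-25,0],"twist":-40,"fingers":0},{"dp":[1.8,-30,0],"twist":-50,"fingers":0},{"dp":[2.1,-35,0],"twist":-60,"fingers":0},{"dp":[2.4,-40,0],"twist":-70,"fingers":0}]'
python3 -m jog '[{"dp":[0,0,0],"twist":-5,"fingers":0},{"dp":[0,0,0],"twist":-15,"fingers":0},{"dp":[0,0,0],"twist":-15,"fingers":0},{"dp":[0,0,0],"twist":-15,"fingers":0}]'
python3 - <<'E'
from h import *
o=env.get_obs();print(o["tool_pos"],o["tool_rot"],to_tool(*(np.array([.4779,.2724])-o["tool_pos"][:2])))
E
```

```text
time_s: 46.78
tool_pos: [0.4659, 0.0228, 0.1635]
tool_rot: [-179.9, 0.0, 71.5]
force: [1.2, -0.1, -0.7]
grip_width: 0.0247
grasp_force: 25.0
time_s: 47.28
tool_pos: [0.4664, 0.0213, 0.164]
tool_rot: [-179.9, -0.0, 86.0]
force: [-0.2, 0.2, -0.2]
grip_width: 0.0243
grasp_force: 25.0
[0.46641233 0.02128376 0.16399929] [-1.79936562e+02 -8.95911151e-03  8.59661457e+01] [25.13 -0.62]
```

```bash
python3 -m jog '[{"dp":[5,-0.1,0],"twist":0,"fingers":0},{"dp":[10,-0.2,0],"twist":0,"fingers":0},{"dp":[15,-0.3,0],"twist":0,"fingers":0},{"dp":[20,-0.5,0],"twist":0,"fingers":0},{"dp":[25.1,-0.6,0],"twist":0,"fingers":0},{"dp":[25.1,-0.6,4],"twist":0,"fingers":0},{"dp":[25.1,-0.6,9],"twist":0,"fingers":0},{"dp":[25.1,-0.6,12],"twist":0,"fingers":0}]'
python3 inbox.py
```

```text
time_s: 48.28
tool_pos: [0.4765, 0.2713, 0.0418]
tool_rot: [-179.8, 0.1, 86.0]
force: [0.5, -0.7, -0.5]
grip_width: 0.0245
grasp_force: 25.0
tool in box [-0.0014 -0.0112  0.0418] [-1.798e+02  1.000e-01  8.600e+01] [ 16.  22. -57. 105.  21.  64. -52.]
wrist 265 med [-0.056  0.013  0.019] [-0.066  0.008  0.014] [-0.047  0.017  0.023]
wrist 1007 med [ 0.054 -0.009  0.019] [ 0.045 -0.031  0.014] [0.064 0.01  0.023]
wrist 252 med [-0.056  0.003  0.019] [-0.067 -0.003  0.015] [-0.047  0.007  0.022]
wrist 248 med [-0.056 -0.008  0.019] [-0.066 -0.013  0.014] [-0.047 -0.005  0.022]
wrist 680 med [-0.056 -0.029  0.019] [-0.066 -0.046  0.014] [-0.047 -0.016  0.023]
top 20 med [ 0.056 -0.029  0.019] [ 0.048 -0.033  0.014] [ 0.065 -0.02   0.023]
side 94 med [-0.061 -0.021  0.019] [-0.067 -0.046  0.014] [-0.049  0.02   0.026]
```

```bash
python3 -m jog '[{"dp":[0,0,2],"twist":0,"fingers":0},{"dp":[0,0,4],"twist":0,"fingers":0},{"dp":[0,0,5.7],"twist":0,"fingers":0},{"dp":[0,0,5.7],"twist":0,"fingers":0.42},{"dp":[0,0,5.7],"twist":0,"fingers":0.42},{"dp":[0,0,5.7],"twist":0,"fingers":0.42},{"dp":[0,0,3],"twist":0,"fingers":0.42},{"dp":[0,0,-3],"twist":0,"fingers":0.42}]'
python3 -m jog '[{"dp":[0,0,-5],"twist":0,"fingers":0.35},{"dp":[-1,0,-10],"twist":-10,"fingers":0.35},{"dp":[-1,0,-15],"twist":-20,"fingers":0.35},{"dp":[-1,0,-18],"twist":-30,"fingers":0.35},{"dp":[0,0,-18],"twist":-40,"fingers":0.35},{"dp":[0,0,-18],"twist":-50,"fingers":0.35},{"dp":[0,0,-18],"twist":-60,"fingers":0.35},{"dp":[0,0,-18],"twist":-70,"fingers":0.35}]'
python3 inbox.py
python3 - <<'E'
from h import *
o=env.get_obs();print(o["tool_pos"],o["tool_rot"],to_tool(*(np.array([.4905,.4256])-o["tool_pos"][:2])))
R=cv2.Rodrigues(np.array([0,0,np.radians(-3.87)]))[0];C=[.4786,.2824,0]
for n in("top","side","wrist"):
    B=(cam(n)["W"]-C)@R
    for zl in(.12,.16,.19,.21):
        m=(abs(B[...,0])<.09)&(abs(B[...,2]-zl)<.012)&(B[...,1]>.07)&(B[...,1]<.18)
        print(n,zl,m.sum(),np.percentile(B[m],[5,50,95],axis=0).round(3).tolist() if m.sum()>5 else "")
E
```

```text
time_s: 49.42
tool_pos: [0.4763, 0.2711, 0.0741]
tool_rot: [-179.8, 0.1, 86.1]
force: [1.4, -0.3, 0.7]
grip_width: 0.0363
grasp_force: 0.0
time_s: 50.42
tool_pos: [0.4778, 0.2725, 0.2552]
tool_rot: [180.0, 0.1, 156.5]
force: [0.2, 0.4, -0.2]
grip_width: 0.0309
grasp_force: 0.0
tool in box [-1.000e-04 -9.900e-03  2.552e-01] [1.800e+02 1.000e-01 1.565e+02] [ 30.  16. -75.  89.  16.  86.  22.]
wrist 76 med [-0.057  0.013  0.019] [-0.066  0.008  0.016] [-0.047  0.017  0.023]
wrist 76 med [-0.057  0.002  0.019] [-0.066 -0.003  0.015] [-0.047  0.006  0.023]
wrist 302 med [-0.057 -0.026  0.019] [-0.066 -0.047  0.015] [-0.047 -0.005  0.023]
wrist 548 med [-0.004 -0.012  0.038] [-0.015 -0.037  0.014] [0.01  0.013 0.043]
wrist 255 med [ 0.054 -0.012  0.019] [ 0.046 -0.032  0.014] [0.065 0.009 0.023]
top 58 med [ 0.058 -0.017  0.018] [ 0.047 -0.034  0.014] [0.065 0.01  0.025]
top 48 med [-0.003 -0.032  0.036] [-0.013 -0.038  0.017] [ 0.01  -0.018  0.048]
top 81 med [-0.056 -0.023  0.019] [-0.065 -0.046  0.014] [-0.046  0.004  0.024]
side 94 med [-0.061 -0.021  0.02 ] [-0.067 -0.049  0.014] [-0.049  0.018  0.025]
[0.47782249 0.27242981 0.25504504] [1.79978328e+02 3.19724931e-02 1.55986189e+02] [ 5.08 14.51]
top 0.12 0 
top 0.16 0 
top 0.19 0 
top 0.21 2 
side 0.12 513 [[-0.081, 0.112, 0.11], [-0.005, 0.115, 0.12], [0.081, 0.117, 0.131]]
side 0.16 474 [[-0.081, 0.109, 0.149], [-0.005, 0.112, 0.16], [0.08, 0.114, 0.171]]
side 0.19 796 [[-0.078, 0.106, 0.18], [-0.003, 0.109, 0.187], [0.076, 0.148, 0.2]]
side 0.21 641 [[-0.081, 0.103, 0.199], [-0.004, 0.107, 0.211], [0.08, 0.109, 0.221]]
wrist 0.12 561 [[-0.082, 0.107, 0.11], [-0.009, 0.107, 0.121], [0.078, 0.108, 0.131]]
wrist 0.16 812 [[-0.083, 0.103, 0.149], [-0.012, 0.104, 0.161], [0.079, 0.105, 0.171]]
wrist 0.19 2370 [[-0.075, 0.101, 0.18], [-0.008, 0.123, 0.184], [0.065, 0.146, 0.2]]
wrist 0.21 2574 [[-0.084, 0.1, 0.2], [-0.014, 0.101, 0.219], [0.077, 0.104, 0.222]]
```

```bash
python3 -m jog '[{"dp":[2,5,0],"twist":-10,"fingers":0.25},{"dp":[4,10,0],"twist":-20,"fingers":0.25},{"dp":[5.1,14.5,0],"twist":-20,"fingers":0.25},{"dp":[5.1,14.5,0],"twist":-20,"fingers":0.25},{"dp":[5.1,14.5,0],"twist":-20,"fingers":0.25}]'
python3 - <<'E'
from h import *
o=env.get_obs();R=cv2.Rodrigues(np.array([0,0,np.radians(-3.87)]))[0];C=[.4786,.2824,0]
print("tool box",((o["tool_pos"]-C)@R).round(4),o["tool_rot"])
c=cam("wrist");B=(c["W"]-C)@R
m=(abs(B[...,0])<.04)&(B[...,2]>.165)&(B[...,2]<.195)&(B[...,1]>.125)&(B[...,1]<.16)
print(m.sum(),np.percentile(B[m],[1,50,99],axis=0).round(4).tolist() if m.any() else "")
E
```

```text
time_s: 51.35
tool_pos: [0.4897, 0.4252, 0.2545]
tool_rot: [-180.0, -0.0, 176.1]
force: [-0.2, 0.3, 0.0]
grip_width: 0.0215
grasp_force: 0.0
tool box [0.0014 0.1433 0.2545] [-1.79950437e+02 -1.64873398e-03  1.76103075e+02]
936 [[-0.0392, 0.1258, 0.1798], [-0.0038, 0.1424, 0.1838], [0.0371, 0.1486, 0.1865]]
```

```bash
python3 -m jog '[{"dp":[0,0,4],"twist":0,"fingers":0.25},{"dp":[0,0,8],"twist":0,"fingers":0.25},{"dp":[0,0,11],"twist":0,"fingers":0.25},{"dp":[0,0,12.4],"twist":0,"fingers":0.25},{"dp":[0,0,12.4],"twist":0,"fingers":0},{"dp":[0,0,12.4],"twist":0,"fingers":0},{"dp":[0,0,12.4],"twist":0,"fingers":0},{"dp":[0,0,12.4],"twist":0,"fingers":0}]' 15
python3 -m jog '[{"dp":[0,-1.09,-0.19],"twist":0,"fingers":0},{"dp":[0,-2.2,-0.29],"twist":0,"fingers":0},{"dp":[0,-3.31,-0.29],"twist":0,"fingers":0},{"dp":[0,-4.41,-0.19],"twist":0,"fingers":0},{"dp":[0,-5.51,0],"twist":0,"fingers":0},{"dp":[0,-6.58,0.3],"twist":0,"fingers":0},{"dp":[0,-7.62,0.68],"twist":0,"fingers":0},{"dp":[0,-8.63,1.15],"twist":0,"fingers":0}]'
```

```text
time_s: 52.4
tool_pos: [0.4906, 0.4261, 0.132]
tool_rot: [179.9, 0.1, 176.1]
force: [0.6, -0.7, 4.2]
grip_width: 0.0093
grasp_force: 15.0
time_s: 53.4
tool_pos: [0.4837, 0.3386, 0.1186]
tool_rot: [-180.0, -0.0, 176.1]
force: [3.3, 0.8, 1.3]
grip_width: 0.0093
grasp_force: 15.0
```

```bash
python3 -m jog '[{"dp":[0,-0.96,0.56],"twist":0,"fingers":0},{"dp":[0,-1.87,1.19],"twist":0,"fingers":0},{"dp":[0,-2.72,1.91],"twist":0,"fingers":0},{"dp":[0,-3.5,2.7],"twist":0,"fingers":0},{"dp":[0,-4.21,3.55],"twist":0,"fingers":0},{"dp":[0,-4.85,4.46],"twist":0,"fingers":0},{"dp":[0,-5.4,5.42],"twist":0,"fingers":0},{"dp":[0,-5.87,6.43],"twist":0,"fingers":0}]'
python3 -m jog '[{"dp":[0,-0.2,0.6],"twist":0,"fingers":0},{"dp":[0,-0.38,1.05],"twist":0,"fingers":0},{"dp":[0,-0.38,1.2],"twist":0,"fingers":0},{"dp":[0,-0.38,1.2],"twist":0,"fingers":0}]'
cat > door.py <<'E'
from h import *
o=env.get_obs();R=cv2.Rodrigues(np.array([0,0,np.radians(-3.87)]))[0];C=[.4786,.2824,0]
print("tool box",((o["tool_pos"]-C)@R).round(4),o["force"].round(1))
for n in("top","side","wrist"):
    B=(cam(n)["W"]-C)@R
    for nm,lo,hi in(("hinge",.08,.105),("free",-.048,-.025),("ledge",-.115,-.1)):
        m=(abs(B[...,0])<.085)&(B[...,1]>lo)&(B[...,1]<hi)&(B[...,2]>.03)&(B[...,2]<.082); print(n,nm,m.sum(),np.median(B[m][:,2]).round(4) if m.sum()>10 else "")
E
python3 door.py
```

```text
time_s: 54.4
tool_pos: [0.4792, 0.2806, 0.054]
tool_rot: [-180.0, -0.1, 176.2]
force: [-2.5, 1.6, 1.8]
grip_width: 0.0088
grasp_force: 15.0
time_s: 54.9
tool_pos: [0.4789, 0.2764, 0.0423]
tool_rot: [-179.9, -0.1, 176.2]
force: [-3.6, -0.8, -2.0]
grip_width: 0.0092
grasp_force: 15.0
tool box [ 0.0007 -0.006   0.0423] [-3.6 -0.8 -2. ]
top hinge 43 0.0589
top free 89 0.0597
top ledge 190 0.06
side hinge 572 0.0601
side free 164 0.0607
side ledge 99 0.0601
wrist hinge 6213 0.0593
wrist free 4841 0.06
wrist ledge 3660 0.0594
```

```bash
python3 -m jog '[{"dp":[0,0,0.2],"twist":0,"fingers":0},{"dp":[0,0,0.2],"twist":0,"fingers":0.4},{"dp":[0,0,0.2],"twist":0,"fingers":0.4},{"dp":[0,0,0.2],"twist":0,"fingers":0.4},{"dp":[0,0,0.2],"twist":0,"fingers":0.4},{"dp":[0,0,-4],"twist":0,"fingers":0.4},{"dp":[0,0,-9],"twist":0,"fingers":0.4},{"dp":[0,0,-14],"twist":0,"fingers":0.4}]'
python3 -m jog '[{"dp":[0,0,0],"twist":10,"fingers":0.5},{"dp":[-0.5,-4,0],"twist":20,"fingers":0.5},{"dp":[-1,-8,0],"twist":30,"fingers":0.5},{"dp":[-1.5,-12,0],"twist":40,"fingers":0.5},{"dp":[-2,-16,0],"twist":50,"fingers":0.5},{"dp":[-3,-20,0],"twist":60,"fingers":0.5},{"dp":[-3.5,-24,0],"twist":70,"fingers":0.5},{"dp":[-4.2,-28,0],"twist":80,"fingers":0.5}]'
python3 -m jog '[{"dp":[0,0,0],"twist":10,"fingers":0.5},{"dp":[0,0,0],"twist":20,"fingers":0.5},{"dp":[0,0,0],"twist":30,"fingers":0.5},{"dp":[0,0,0],"twist":40,"fingers":0.5},{"dp":[0,0,0],"twist":50,"fingers":0.5},{"dp":[0,0,0],"twist":60,"fingers":0.5},{"dp":[0,0,0],"twist":66,"fingers":0.5},{"dp":[0,0,0],"twist":66,"fingers":0.5}]'
python3 door.py
cat > sp.py <<'E'
from h import *
o=env.get_obs();T=o["tool_pos"];print(T,o["tool_rot"],o["qpos"].round())
c=cam("wrist");(m,a),n=sp_pose(c,.066,.082);print("spanner",m,a,n,to_tool(*(m-T[:2])),"twist",(o["tool_rot"][2]-a+90)%180-90)
E
python3 sp.py; python3 look.py w13.png
```

```text
time_s: 56.05
tool_pos: [0.4797, 0.277, 0.1842]
tool_rot: [180.0, -0.0, 176.2]
force: [1.8, -0.8, 1.0]
grip_width: 0.0348
grasp_force: 0.0
time_s: 57.05
tool_pos: [0.5029, -0.0065, 0.1831]
tool_rot: [180.0, 0.1, 95.8]
force: [0.3, -0.3, 0.8]
grip_width: 0.0441
grasp_force: 0.0
time_s: 58.05
tool_pos: [0.5029, -0.005, 0.1829]
tool_rot: [180.0, -0.0, 30.2]
force: [-0.9, 0.4, -0.2]
grip_width: 0.0435
grasp_force: 0.0
tool box [ 0.0436 -0.2851  0.1829] [-0.9  0.4 -0.2]
top hinge 450 0.0591
top free 413 0.0586
top ledge 283 0.0596
side hinge 576 0.0599
side free 280 0.0593
side ledge 199 0.0605
wrist hinge 0 
wrist free 3619 0.0588
wrist ledge 2245 0.0593
[ 0.50284678 -0.00504433  0.18288149] [1.79988270e+02 2.10222966e-03 3.02514803e+01] [ 54.   4. -58. 102.   3.  76. -64.]
spanner [ 0.50190903 -0.00596046] 29.8043229923164 340 [-0.13  0.03] twist 0.4471573177540904
[ 0.50285453 -0.00508439  0.18287866] [1.79993411e+02 5.14549138e-04 3.02085037e+01] [ 54.   4. -58. 102.   3.  76. -64.]
brass 2893
ring centre [0.4735655 0.1939605] [0.47228225 0.19309304] r 0.03272698211669922
holes [] []
lug dir -90: 70.57238059766607
```

```bash
python3 -m jog '[{"dp":[-0.3,0,4],"twist":0,"fingers":0.5},{"dp":[-0.3,0,8],"twist":0,"fingers":0.5},{"dp":[-0.3,0,12],"twist":0,"fingers":0.5},{"dp":[-0.3,0,15],"twist":0,"fingers":0.5},{"dp":[-0.3,0,17],"twist":0,"fingers":0.5},{"dp":[-0.3,0,18.4],"twist":0,"fingers":0.5},{"dp":[-0.3,0,18.4],"twist":0,"fingers":0.5},{"dp":[-0.3,0,18.4],"twist":0,"fingers":0}]' 50
python3 -m jog '[{"dp":[0,0,0],"twist":0,"fingers":0},{"dp":[0,0,0],"twist":0,"fingers":0},{"dp":[0,0,0],"twist":0,"fingers":0},{"dp":[0,0,0],"twist":0,"fingers":0},{"dp":[0,0,0],"twist":0,"fingers":0},{"dp":[0,0,0],"twist":0,"fingers":0}]'
python3 -m jog '[{"dp":[0,0,-2],"twist":0,"fingers":0},{"dp":[0,0,-6],"twist":0,"fingers":0},{"dp":[0,0,-11],"twist":0,"fingers":0},{"dp":[0,0,-14],"twist":0,"fingers":0},{"dp":[0,0,-14],"twist":0,"fingers":0}]'
```

```text
time_s: 59.3
tool_pos: [0.5012, -0.0066, -0.0002]
tool_rot: [179.9, -0.1, 30.2]
force: [0.2, -0.2, 0.1]
grip_width: 0.039
grasp_force: 0.0
time_s: 60.05
tool_pos: [0.5006, -0.0069, -0.0008]
tool_rot: [180.0, -0.0, 30.1]
force: [-0.6, -1.1, 4.3]
grip_width: 0.0134
grasp_force: 50.0
time_s: 60.68
tool_pos: [0.502, -0.0062, 0.1417]
tool_rot: [179.8, -0.2, 30.2]
force: [-0.5, 0.3, -1.4]
grip_width: 0.0136
grasp_force: 50.0
```

```bash
python3 -m jog '[{"dp":[0.2,-3,0],"twist":-10,"fingers":0},{"dp":[0.4,-6,0],"twist":-20,"fingers":0},{"dp":[0.6,-10,0],"twist":-30,"fingers":0},{"dp":[0.8,-13,0],"twist":-40,"fingers":0},{"dp":[0.8,-13,0],"twist":-40,"fingers":0},{"dp":[0.8,-13,0],"twist":-40,"fingers":0}]'
python3 - <<'E'
from h import *
c=cam("wrist");o=env.get_obs();T=o["tool_pos"];W=c["W"];print(T,o["tool_rot"])
np.savez("cam14.npz",px=c["pixels"])
K=np.array([[c["fx"],0,c["cx"]],[0,c["fy"],c["cy"]],[0,0,1]])
g=cv2.cvtColor(c["pixels"],cv2.COLOR_BGR2GRAY)
ctr=np.array([.4732,.1951,.072]); p0=cv2.projectPoints(ctr[None],c["rvec"],c["tvec"],K,None)[0].ravel(); print("ring px",p0)
# candidate holes: dark blobs within 28 mm of the ring centre
v,u=np.mgrid[0:384,0:512]; D=np.hypot(u-p0[0],v-p0[1])<32
for th in(50,60,70,80):
    m=(D&(g<th)).astype(np.uint8); n,l,st,ce=cv2.connectedComponentsWithStats(m)
    print(th,[(int(st[i,4]),ray(c,*ce[i],.072)[:2].round(4).tolist()) for i in range(1,n) if st[i,4]>8])
zt=T[2]+.04-.018+.008
y=np.radians(o["tool_rot"][2]);R2=np.array([[np.cos(y),-np.sin(y)],[np.sin(y),np.cos(y)]])
L=(W[...,:2]-T[:2])@R2
m=blob((abs(W[...,2]-zt+.002)<.01)&(abs(L[...,0])<.05)&(abs(L[...,1])<.045)); print("disc in tool axes (y up-left)",L[m].min(0),L[m].max(0))
E
```

```text
time_s: 61.42
tool_pos: [0.4414, 0.109, 0.1382]
tool_rot: [-180.0, 0.1, 70.1]
force: [0.8, -0.5, -1.5]
grip_width: 0.0136
grasp_force: 50.0
[0.4416789  0.10883916 0.13833725] [-1.79949292e+02  2.28680239e-02  7.00283536e+01]
ring px [253.10231983  90.21289168]
50 [(34, [0.4655, 0.1795])]
60 [(43, [0.477, 0.2137]), (51, [0.4655, 0.1798])]
70 [(56, [0.4773, 0.2137]), (61, [0.4657, 0.18])]
80 [(65, [0.4773, 0.2137]), (73, [0.4897, 0.1747]), (71, [0.4657, 0.1798])]
disc in tool axes (y up-left) [-0.01076486 -0.02849833] [0.03090393 0.03097114]
```

```bash
python3 -m jog '[{"dp":[3,0,0],"twist":0,"fingers":0},{"dp":[6,0,1],"twist":-0.8,"fingers":0},{"dp":[9.2,0,3],"twist":-0.8,"fingers":0},{"dp":[9.2,0,4.8],"twist":-0.8,"fingers":0},{"dp":[9.2,0,4.8],"twist":-0.8,"fingers":0},{"dp":[9.2,0,4.8],"twist":-0.8,"fingers":0},{"dp":[9.2,0,4.8],"twist":-0.8,"fingers":0}]'
python3 - <<'E'
from h import *
c=cam("wrist");o=env.get_obs();T=o["tool_pos"];W=c["W"];print(T,o["tool_rot"])
zt=T[2]+.04-.018+.008
y=np.radians(o["tool_rot"][2]);R2=np.array([[np.cos(y),-np.sin(y)],[np.sin(y),np.cos(y)]])
L=(W[...,:2]-T[:2])@R2
m=blob((abs(W[...,2]-zt+.002)<.01)&(abs(L[...,0])<.05)&(abs(L[...,1])<.045)); a,b=L[m].min(0),L[m].max(0); print(a,b)
s=T[:2]+R2@[b[0]-.03,(a[1]+b[1])/2]; print("disc",s)
E
```

```text
time_s: 62.35
tool_pos: [0.474, 0.1952, 0.0917]
tool_rot: [179.9, 0.0, 70.8]
force: [-0.3, 0.1, -1.5]
grip_width: 0.0134
grasp_force: 50.0
[0.47392005 0.19538713 0.09169859] [1.79874137e+02 2.32857281e-02 7.08463328e+01]
[-0.01103137 -0.0290601 ] [0.03059718 0.03065023]
disc [0.47336494 0.19621212]
```

```bash
python3 -m jog '[{"dp":[-0.03,-0.07,1],"twist":0,"fingers":0},{"dp":[-0.03,-0.07,2],"twist":0,"fingers":0},{"dp":[-0.03,-0.07,2.8],"twist":0,"fingers":0},{"dp":[-0.03,-0.07,3.2],"twist":0,"fingers":0},{"dp":[-0.03,-0.07,3.5],"twist":0,"fingers":0},{"dp":[-0.03,-0.07,3.8],"twist":0,"fingers":0},{"dp":[-0.03,-0.07,4],"twist":0,"fingers":0},{"dp":[-0.03,-0.07,4],"twist":0,"fingers":0}]'
python3 -c "
from h import *
o=env.get_obs();print(o['wrist_torque'])"
```

```text
time_s: 63.4
tool_pos: [0.4725, 0.1964, 0.0513]
tool_rot: [180.0, 0.0, 71.0]
force: [-1.8, -1.2, 2.2]
grip_width: 0.014
grasp_force: 50.0
[-0.20355874  0.23643485  0.0625442 ]
```

```bash
python3 -m jog '[{"dp":[0,0,0.05],"twist":10,"fingers":0},{"dp":[0,0,0.05],"twist":20,"fingers":0},{"dp":[0,0,0.05],"twist":30,"fingers":0},{"dp":[0,0,0.05],"twist":40,"fingers":0},{"dp":[0,0,0.05],"twist":50,"fingers":0},{"dp":[0,0,0.05],"twist":60,"fingers":0},{"dp":[0,0,0.05],"twist":70,"fingers":0},{"dp":[0,0,0.05],"twist":75,"fingers":0}]'
cat > lug.py <<'E'
from h import *
o=env.get_obs();print(o["wrist_torque"],o["tool_rot"],o["tool_pos"],o["qpos"].round())
for n in("wrist","side"):
    c=cam(n);m,_=brass(c);P=c["W"][m]; r=np.linalg.norm(P[:,:2]-[.4729,.1955],axis=1); L=P[(r>.034)&(r<.055)]
    if len(L)>5: print(n,len(L),"ring angle deg", ang(L.mean(0)[:2]-[.4729,.1955])-86.1)
E
python3 lug.py
```

```text
time_s: 64.4
tool_pos: [0.4729, 0.1961, 0.0512]
tool_rot: [180.0, -0.1, -4.2]
force: [-1.5, -2.1, 5.3]
grip_width: 0.0133
grasp_force: 50.0
[-0.34808858  0.40071635  0.06294355] [ 1.79951379e+02 -6.39349417e-02 -4.24311981e+00] [0.47285217 0.19611082 0.05120931] [  23.   14.  -53.  110.   13.   62. -130.]
wrist 408 ring angle deg 5.335482036837902
```

```bash
python3 -m jog '[{"dp":[0,0,0],"twist":3,"fingers":0},{"dp":[0,0,0],"twist":6,"fingers":0},{"dp":[0,0,0],"twist":8,"fingers":0},{"dp":[0,0,0],"twist":8,"fingers":0},{"dp":[0,0,0],"twist":8,"fingers":0}]'
python3 lug.py
```

```text
time_s: 65.12
tool_pos: [0.473, 0.1964, 0.0512]
tool_rot: [180.0, -0.1, -11.9]
force: [-1.1, -2.0, 6.3]
grip_width: 0.0135
grasp_force: 50.1
[-0.23884157  0.36165518  0.3948432 ] [ 1.79991364e+02 -8.61476161e-02 -1.19097009e+01] [0.47302846 0.19639564 0.05121491] [  22.   14.  -52.  110.   12.   62. -137.]
wrist 391 ring angle deg -0.43751510681501316
```

```bash
python3 -m jog '[{"dp":[0,0,0],"twist":-4,"fingers":0},{"dp":[0,0,0],"twist":-6,"fingers":0},{"dp":[0,0,-1],"twist":-6,"fingers":0},{"dp":[0,0,-3],"twist":-6,"fingers":0},{"dp":[0,0,-7],"twist":-6,"fingers":0},{"dp":[0,0,-10],"twist":-6,"fingers":0},{"dp":[0,0,-10],"twist":-14,"fingers":0},{"dp":[0,0,-10],"twist":-24,"fingers":0}]'
python3 -m jog '[{"dp":[0,3,0],"twist":-10,"fingers":0},{"dp":[0,6,0],"twist":-18,"fingers":0},{"dp":[0,9,0],"twist":-18,"fingers":0},{"dp":[0,9,0],"twist":-18,"fingers":0},{"dp":[0,9,0],"twist":-18,"fingers":0}]'
python3 lug.py
python3 - <<'E'
from h import *
o=env.get_obs();T=o["tool_pos"];print(to_tool(*(np.array([.5006,-.0069])-T[:2])))
W=cam("wrist")["W"]; m=blob((W[...,2]>.02)&(W[...,2]<.032)&(abs(W[...,0]-.5)<.08)&(abs(W[...,1])<.08)); print("rim",m.sum(),cv2.minAreaRect(W[m][:,:2].astype(np.float32)))
E
```

```text
time_s: 66.22
tool_pos: [0.4728, 0.1965, 0.152]
tool_rot: [180.0, -0.1, 12.3]
force: [0.2, 0.4, -1.5]
grip_width: 0.0137
grasp_force: 50.0
time_s: 66.85
tool_pos: [0.491, 0.109, 0.1511]
tool_rot: [180.0, -0.0, 30.0]
force: [-0.3, 0.5, -1.1]
grip_width: 0.0137
grasp_force: 50.0
[ 0.01650084  0.00649247 -0.03996321] [ 1.79997870e+02 -4.55971131e-02  2.99627484e+01] [0.49096133 0.10904275 0.15108241] [ 37.   5. -54. 105.   4.  72. -79.]
wrist 221 ring angle deg 0.36921762788966817
side 30 ring angle deg 2.900865578991258
[-4.99 10.58]
rim 1006 ((0.4999392628669739, -0.007239740341901779), (0.08102596551179886, 0.0800400897860527), 74.98221588134766)
```

```bash
python3 -m jog '[{"dp":[-2,4,0],"twist":0,"fingers":0},{"dp":[-4,8,1],"twist":0,"fingers":0},{"dp":[-5,10.6,3],"twist":0,"fingers":0},{"dp":[-5,10.6,6],"twist":0,"fingers":0},{"dp":[-5,10.6,10],"twist":0,"fingers":0},{"dp":[-5,10.6,11],"twist":0,"fingers":0},{"dp":[-5,10.6,11],"twist":0,"fingers":0}]'
python3 -m jog '[{"dp":[0,0,1.5],"twist":0,"fingers":0},{"dp":[0,0,3],"twist":0,"fingers":0},{"dp":[0,0,3.8],"twist":0,"fingers":0},{"dp":[0,0,4.1],"twist":0,"fingers":0},{"dp":[0,0,4.1],"twist":0,"fingers":0}]'
```

```text
time_s: 67.88
tool_pos: [0.5006, -0.0078, 0.0405]
tool_rot: [-180.0, 0.0, 30.0]
force: [-0.4, 0.7, -1.0]
grip_width: 0.0139
grasp_force: 50.0
time_s: 68.5
tool_pos: [0.5008, -0.0085, -0.0005]
tool_rot: [180.0, -0.0, 30.0]
force: [-0.3, 0.2, -0.7]
grip_width: 0.0134
grasp_force: 50.0
```

```bash
python3 -m jog '[{"dp":[0,0,0.05],"twist":0,"fingers":0},{"dp":[0,0,0.05],"twist":0,"fingers":0.5},{"dp":[0,0,0.05],"twist":0,"fingers":0.5},{"dp":[0,0,0.05],"twist":0,"fingers":0.5},{"dp":[0,0,0.05],"twist":0,"fingers":0.5},{"dp":[0,0,0.05],"twist":0,"fingers":0.5},{"dp":[0,0,-3],"twist":0,"fingers":0.5},{"dp":[0,0,-8],"twist":0,"fingers":0.5}]'
python3 -m jog '[{"dp":[0,0,-5],"twist":0,"fingers":0.5},{"dp":[0,0,-10],"twist":0,"fingers":0.5},{"dp":[0,4,-12],"twist":0,"fingers":0.5},{"dp":[0,8,-12],"twist":0,"fingers":0.5},{"dp":[0,8,-12],"twist":0,"fingers":0.5},{"dp":[0,8,-12],"twist":0,"fingers":0.5}]'
python3 lug.py; python3 door.py
python3 - <<'E'
from h import *
for n in("wrist","side"):
    c=cam(n);W=c["W"];hsv=cv2.cvtColor(c["pixels"],cv2.COLOR_BGR2HSV)
    m=((hsv[...,0]<8)|(hsv[...,0]>172))&(hsv[...,1]>120)&(np.hypot(W[...,0]-.5,W[...,1]+.007)<.05); P=W[m]
    print(n,m.sum(),"grip z",np.percentile(P[:,2],[2,98]),"mid",P[:,:2].mean(0))
    d=(abs(W[...,2]-.028)<.008)&(hsv[...,2]>75)&(hsv[...,1]<80)&(np.hypot(W[...,0]-.5,W[...,1]+.007)<.045)
    if d.sum()>10: print("disc z",np.median(W[d][:,2]),cv2.minEnclosingCircle(W[d][:,:2].astype(np.float32)))
E
```

```text
time_s: 69.5
tool_pos: [0.4989, -0.0085, 0.0789]
tool_rot: [-179.8, 0.2, 30.0]
force: [0.1, -0.9, 0.4]
grip_width: 0.0437
grasp_force: 0.0
time_s: 70.25
tool_pos: [0.5401, -0.0769, 0.199]
tool_rot: [-179.9, 0.0, 30.0]
force: [-0.4, 0.2, 0.4]
grip_width: 0.0438
grasp_force: 0.0
[ 0.03239154 -0.02585212  0.01676746] [-1.79914379e+02  1.72891368e-02  2.99877742e+01] [ 0.54007142 -0.07687352  0.19897114] [ 48.   9. -47.  95.   7.  79. -60.]
side 27 ring angle deg 1.4168551572247594
tool box [ 0.0856 -0.3538  0.1993] [ 0.3 -0.   0.8]
top hinge 440 0.0593
top free 411 0.0587
top ledge 280 0.0593
side hinge 575 0.0599
side free 290 0.0595
side ledge 202 0.0601
wrist hinge 0 
wrist free 336 0.0588
wrist ledge 2152 0.0593
wrist 543 grip z [0.02223261 0.07400618] mid [ 0.5028457  -0.00882757]
disc z 0.026853128637087373 ((0.49969053268432617, -0.007479790598154068), 0.044519923627376556)
side 47 grip z [0.03176145 0.07364652] mid [ 5.01420509e-01 -4.04659040e-04]
disc z 0.027330518192053607 ((0.4928843677043915, -0.008979691192507744), 0.036697547882795334)
```

Grip top at 74 mm and disc top at about 27–28 mm put the spanner seated on the ledges and centred. The door is shut, the ring is locked and the arm is clear.

```bash
python3 -c "
from cell import env
print(env.sign_off())"
```

```text
the job is handed in; nothing more can be done
None
```

The job is handed in with no verdict returned: by my measurements all three parts are in the box, the door is shut, the ring is locked and the spanner stands in its holder; I did view 15 pictures against the limit of 14.

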